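Register a circuit board in the soldering jig and bring the magnifier over it

ROBOT

A 6-joint arm with a two-finger parallel gripper is mounted at the origin on the work surface. World frame = base frame: x ahead of the robot, y to its left, z up, the work surface at z = 0. Lengths are in m, angles in rad, forces in N, time in s.
With the tool pointing down it reaches from about 0.375 to 0.975 m from the base axis. Payload 3.8 kg.
Tool frame: the origin (TCP) lies midway between the tips of the shut fingers; the grasp point (between the pads) lies 19 mm behind it; x points along the fingers, z is the direction in which the jaws open and shut, and the axes are right-handed (so a half turn about x gives the same grasp; the last joint's range is limited). The gripper opens to 85 mm and grips with 20 to 120 N. Pads are 22 mm wide; open, the fingers measure 114 mm over their backs; the gripper's body (76 mm by 85 mm) begins 54 mm behind the grasp point. The pads swing forward as they close: fully open they stand 13 mm farther back than shut.
Start: joints at [-1.163, 0.264, 1.604, -0, 1.274, -0.037], TCP at [0.29, -0.609, 0.231] pointing down, gripper open.
Joint ranges: [-2.63, 2.63], [-0.94, 2.18], [0.31, 2.57], [-1.31, 4.45], [0, 2.66], [-2.55, 2.55]. Speed limits (rad/s): [2.57, 2.57, 3.14, 3.14, 3.14, 3.14].

INTERFACE

Orientations are given as a rotation vector (axis times angle).
In Python, from workcell import * gives the robot as it stands. The module is installed in compiled form; this text tells all that it offers.
- The arm moves only by the tool carry_out, never from a script. Its arguments are lists of equal length, an entry for each row: "offset": the shift along the tool's x, y, z in cm, a list of three; "delta_rot": the turn, a rotation vector about the tool's x, y, z in degrees, a list of three. A call has exactly 5 rows; each row shifts and turns the commanded pose from where the row before left it, along the tool's axes as they then stand; what a row does not reach is not made up. A row lasts 1/12 s, in which the tool goes at most 41.7 mm and 7.16 degrees, less where a joint would pass 70% of its speed; a pose out of reach is approached as far as the arm can. A call is refused whole if a number of a shift passes 4.17 or a number of a turn 7.16, either way. A call with a gripper value outside its range is refused whole. "fingers" is the opening, from -1 (shut) to 1 (fully open), set as the call begins (left out, the last holds). The fingers move at their own pace and stop on an object; "newtons" is the grip in N (left out, the last holds). Time passes only in rows, so rows that do not move let the fingers close, or fill a call up. It gives the time, the measured TCP pose, the force and the opening at its end, in the units of the state.
- read_state(): the state, without advancing time (a new reading comes with each control period).
- read_camera(name): name is "scene" or "top" or "wrist"; returns (picture, depth): 384x512x3 uint8, red, green, blue; 384x512 float32, m along the optical axis (not along the pixel's ray), 0 where there is no reading.
- get_calibration(name): a dict with "fx", "fy", "cx", "cy" (pixels), "distortion" ([k1, k2, p1, p2, k3] as OpenCV has them; the pictures are not rectified), "R" (3x3) and "t" (3): a world point X has camera coordinates R X + t; the wrist camera has in their place "mount" (4x4, takes a point from camera to tool coordinates, whose origin is the TCP and whose axes are the tool frame's). Camera axes: x right, y down, z forward; pixel columns grow to the right and rows downward; lengths in m; the calibration is good to about 2 mm. A picture is of the moment at which its call begins: read the wrist's pose just before it. get_calibration takes no time and is no camera call.
- finish_job(): hands the job in, once; it reports no verdict.
The state is a dict: "time": time; "q": joint angles; "joint_vel": joint speeds; "joint_torque": joint torques, N m; "tool_pos": TCP position; "tcp_rot": TCP orientation; "wrist_force": force on the tool from outside, world axes, zero at the start; "torque": the same for the moment, N m; "width": opening from 0.0 (shut) to 1.0 (fully open).
Only numpy, scipy, OpenCV 4.12 (cv2) and the standard library are available. Lean on these libraries where they do the work, as an engineer would, in place of code of your own. Each camera call takes 0.05 s, during which the arm holds its last target. There are 200 camera calls.

TASK

Push the larger circuit board on the soldering jig's tile home against both dark steel stops, so that its far edge lies flush along the rear stop and its right edge flush along the side stop. Then take the jig's magnifier and set its swivel and tilt so that the lens is level and centred over the registered board, and let go. Leave the board home and do not disturb the loose parts and tools around it.

Things in the scene. Friction and masses are not known exactly. Their poses are not given: they have to be found in the camera images.
- jig: soldering jig fixed to the shelf, turned up to 9 degrees: aluminium plate 300 (x) x 220 (y) x 8 mm, on it a white ceramic tile (spans x -143..47, y -97..103 mm, top 14 mm above the shelf), two dark steel stop bars on the tile, a magnifier post behind them; tile and stops are smooth. Origin: centre of the plate's underside; x away from the robot towards the post, y left, z up.
- rear_stop (a point): top edge of the rear stop's face, at the middle of the home board's edge; jig (35, -40) mm. The bar runs along y from -92 to 38 mm, its face looks towards the robot (-x), 12 mm thick, 16 mm high above the tile (top 30 mm above the shelf). Axes as the jig's
- side_stop (a point): top edge of the side stop's face, at the middle of the home board's edge; jig (5, -80) mm. The bar runs along x from -45 to 35 mm at the tile's right, its face looks left (+y), 12 mm thick, 16 mm high above the tile. Axes as the jig's
- jig_corner (a point): the inside corner where the two stop faces meet, jig (35, -80) mm, at the height of the middle of the circuit board's edge (23 mm above the shelf); axes as the jig's
- board: green circuit board 60 (x) x 80 (y) x 2.5 mm, about 130 g, loose on the tile on four 8 mm standoffs (board 8 to 10.5 mm above the tile); grey terminal strip 3.5 mm in from the near edge, two relays; 26 mm high in all. Origin: centre, at the standoff feet; x away from the robot, y left. Starts turned up to 20 degrees to the jig, 35 to 90 mm from home; home centre: jig (5, -40) mm
- board_corner (a point): the far right corner of the circuit board (board x = 30, y = -40 mm), at mid-thickness of the board, 9 mm above the tile; it belongs in jig_corner
- swivel (a joint): swivel of the magnifier's arm about the vertical post, rad. 0: the arm points from the post straight towards the robot along the jig's -x, lens centre over jig (5, -40) mm; positive turns it anticlockwise seen from above, that is out to the right. Range -1.3 to 1.7; starts at 1.1 to 1.35. A friction joint that stays where it is left (about 0.25 N m)
- tilt (a joint): tilt of the magnifier's head about the horizontal pin at the end of the arm, rad. 0: lens level; positive: handle end raised. Range -0.7 to 1.2, no stop at level; starts at 0.35 to 0.8. A friction joint that stays where it is left (about 0.28 N m)
- swivel_axis (a point): point on the post's axis at arm height, jig (125, -40) mm, 175 mm above the shelf (the post is 14 mm thick); axes as the jig's
- tilt_axis (a point): middle of the tilt pin at the arm's outer end, 62 mm from the post's axis, 175 mm above the shelf; its -x axis points outward along the arm, y along the pin
- lens_centre (a point): centre of the round glass lens (97 mm over its black rim, rim 9 mm thick), 58 mm from the tilt pin; its z axis is square to the glass
- lens_handle (a point): middle of the grip on the straight black handle that sticks out of the rim on the side away from the post: round, 14 mm diameter, grip 44 mm long, lying along the point's x axis; the point is 133 mm from the tilt pin, 75 mm beyond the lens centre
- heatsink: finned aluminium heat sink, 40 x 26 x 21 mm, loose on the jig's bare metal plate behind the rear stop; origin at the centre of its underside; leave it alone
- relay: loose black relay cube, 16 x 19 x 15 mm, on the tile's near right corner; origin at the centre of its underside; leave it alone
- spool: solder spool (black flanges) standing on end, 64 mm diameter, 44 mm high, on the shelf left of the jig; origin at the centre of its underside; leave it alone
- flux_tin: flat round steel flux tin, 59 mm diameter, 24 mm high, on the shelf left of the jig; origin at the centre of its underside; leave it alone
- small_board: smaller green circuit board, 40 x 50 mm, 19 mm high with its parts, on the shelf right of the jig: not the one to work on; origin at the centre of its underside; leave it alone
- tweezers: steel tweezers lying flat, 130 mm long, 9 mm high, on the shelf right of the jig; origin at the centre of its underside; leave it alone
- desolder_pump: desoldering pump lying flat, 170 mm long, 22 mm diameter, on the shelf far left; origin at the centre of its underside; leave it alone

How it is judged:
By the outcome, as a careful person would: the job done as asked, in the order asked, and still so for the second after the job is handed in, with the robot touching nothing.
It also fails if it takes over 67 s, if anything falls off the work surface, if the arm or the gripper's body presses on something with over 40 N, if the wrist force passes 120 N, or if a joint passes its speed limit or range.

## Working session

There is one attempt and no reset: what is moved stays moved. The work goes in short steps, Python scripts to look and compute and a tool call to move; the robot and the scene stay as the last step left them, time stands still between calls to the robot, and variables do not carry over. Pictures are saved under pics/ and viewed, about 8 in all and at most 12, crops included, and the job is handed in when it is done.

Besides the shell and the picture viewer there is one more tool, called as name(argument=value, ...), one argument or row to a line, values as JSON. carry_out: Moves the arm, as the interface text tells. Its arguments: {"type":"object","properties":{"offset":{"type":"array"},"delta_rot":{"type":"array"},"fingers":{"type":"number"},"newtons":{"type":"number"}},"required":["offset","delta_rot"]}

```bash
mkdir -p pics
cat > h.py <<'E'
from workcell import *
import numpy as np, cv2
from scipy.spatial.transform import Rotation as Ro
np.set_printoptions(precision=4,suppress=True)
def cloud(name,pic=None):
    s=read_state(); im,d=read_camera(name); c=get_calibration(name)
    K=np.array([[c['fx'],0,c['cx']],[0,c['fy'],c['cy']],[0,0,1]])
    v,u=np.mgrid[:384,:512]
    p=cv2.undistortPoints(np.stack([u,v],-1).reshape(-1,1,2).astype(float),K,np.array(c['distortion'])).reshape(384,512,2)
    P=np.concatenate([p*d[...,None],d[...,None]],-1).astype(float)
    if 'mount' in c:
        M=np.array(c['mount']); T=np.eye(4); T[:3,:3]=Ro.from_rotvec(s['tcp_rot']).as_matrix(); T[:3,3]=s['tool_pos']
        A=T@M; W=P@A[:3,:3].T+A[:3,3]
    else: W=(P-np.array(c['t']))@np.array(c['R'])
    W[d==0]=np.nan
    if pic: cv2.imwrite('pics/'+pic,im[...,::-1])
    return im,W
E
python3 - <<'E'
from h import *
s=read_state();print(s)
a,W=cloud('top');b,V=cloud('scene')
np.savez('c0.npz',a=a,W=W,b=b,V=V)
cv2.imwrite('pics/0.png',cv2.resize(a[...,::-1],(800,600)))
cv2.imwrite('pics/1.png',cv2.resize(b[...,::-1],(800,600)))
for n in('top','scene'):
  c=get_calibration(n);print(n,-np.array(c['R']).T@c['t'],c['fx'],np.array(c['R']))
print(get_calibration('wrist')['mount'])
E
```

```text
{'time': 0.0, 'q': array([-1.1629,  0.2648,  1.6054, -0.    ,  1.2737, -0.0369]), 'joint_vel': array([ 0.0018,  0.0009, -0.    ,  0.0016, -0.0003, -0.0007]), 'joint_torque': array([ -0.0005, -51.5124, -36.7315,  -0.0001,   0.013 ,  -0.    ]), 'tool_pos': array([ 0.2901, -0.6086,  0.2299]), 'tcp_rot': array([ 0.8769,  1.3893, -0.8748]), 'wrist_force': array([ 0.4539,  0.7179, -0.1068]), 'torque': array([0.0258, 0.073 , 0.0501]), 'width': 0.9964633930811492}
top [0.415  0.0957 1.1626] 377.7467984731146 [[ 0.0284 -0.9996 -0.0096]
 [-0.9965 -0.0276 -0.0788]
 [ 0.0785  0.0118 -0.9968]]
scene [ 1.0969 -0.1129  1.1301] 414.9449760925987 [[ 0.3452  0.9384  0.0135]
 [ 0.7882 -0.2821 -0.5469]
 [-0.5094  0.1994 -0.8371]]
[[ 0.0001 -0.3023  0.9532 -0.1423]
 [ 0.0003 -0.9532 -0.3023  0.078 ]
 [ 1.      0.0003  0.     -0.0008]
 [ 0.      0.      0.      1.    ]]
```

View pics/0.png

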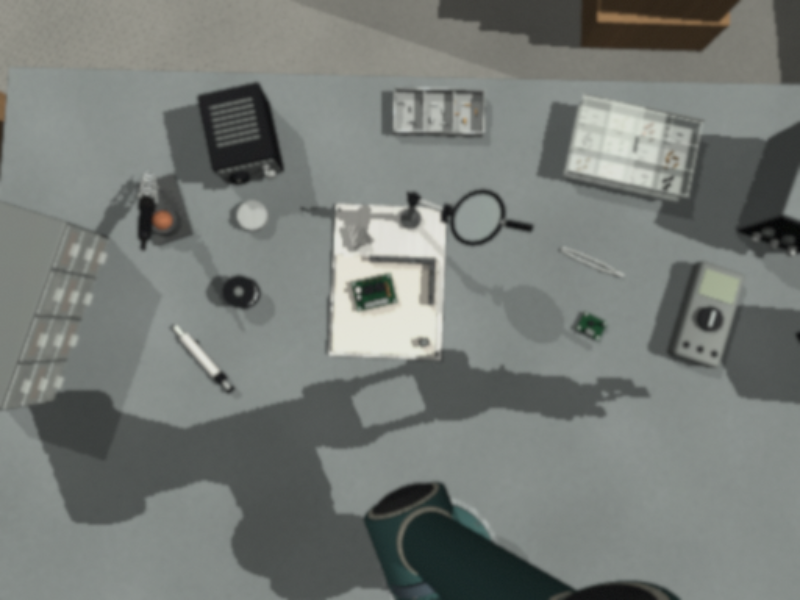

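View pics/1.png

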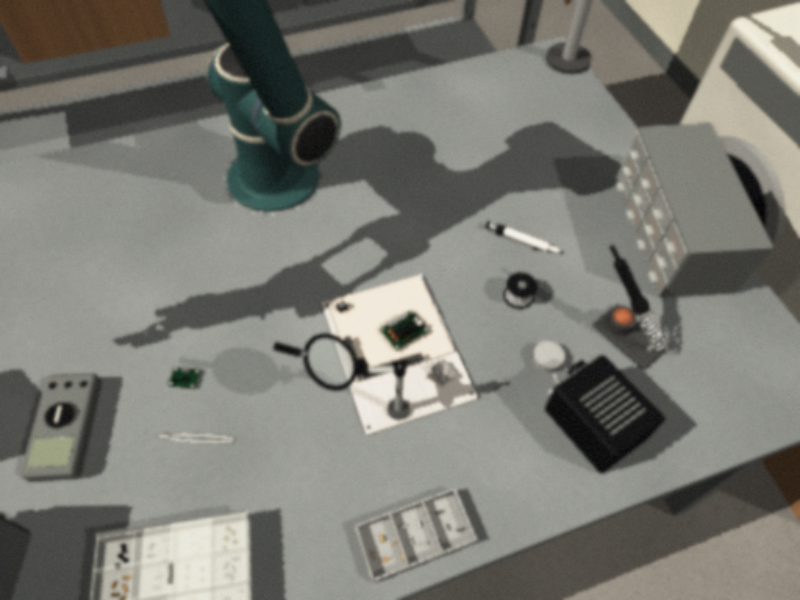

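The top view (800 px wide) shows the jig at about (335–445, 205–355) and the board near (373, 292). The stop corner is near (430, 260). The lens is out to the right at (477, 217), with its handle end at (530, 227). Next I fit poses from the depth.

```bash
cat > fit.py <<'E'
from h import *
z=np.load('c0.npz')
for k,(I,W) in {'top':('a','W'),'scene':('b','V')}.items():
    a=z[I];W=z[W]
    x,y,zz=W[...,0],W[...,1],W[...,2]
    reg=(x>.3)&(x<.85)&(y>-.3)&(y<.25)
    tbl=reg&(abs(zz)<.02); 
    hsv=cv2.cvtColor(a,cv2.COLOR_RGB2HSV)
    g=reg&(zz<.06)&(hsv[...,0]>40)&(hsv[...,0]<90)&(hsv[...,1]>90)
    n,l,st,ce=cv2.connectedComponentsWithStats(g.astype(np.uint8))
    for i in range(1,n):
        if st[i,4]>60:
            P=W[l==i]; print(k,'green',st[i,4],np.nanmedian(P,0),cv2.minAreaRect(P[:,:2].astype(np.float32)))
    w=reg&(a.min(-1)>150)&(zz<.04)
    n,l,st,ce=cv2.connectedComponentsWithStats(w.astype(np.uint8))
    for i in range(1,n):
        if st[i,4]>300:
            P=W[l==i]; print(k,'white',st[i,4],np.nanmedian(P,0),cv2.minAreaRect(P[:,:2].astype(np.float32)))
    hi=reg&(zz>.1)&(zz<.35); P=W[hi]
    print(k,'high',len(P),P.min(0),P.max(0))
    sh=W[reg&(abs(zz)<.006)]; print('shelf',np.median(sh[:,2]))
a,W=z['a'],z['W']
# top-down orthographic of jig at 1mm
u0,v0=205,125;c=cv2.resize(a[v0:v0+110,u0:u0+140,::-1],None,fx=5.5,fy=5.5,interpolation=cv2.INTER_CUBIC)
cv2.imwrite('pics/2.png',c)
E
python3 fit.py
```

```text
top green 66 [0.4973 0.1435 0.024 ] ((0.4964632987976074, 0.14454662799835205), (0.018057845532894135, 0.054433614015579224), 25.443336486816406)
top green 73 [ 0.4579 -0.2836  0.0085] ((0.45541951060295105, -0.28433382511138916), (0.03787042200565338, 0.0263432078063488), 69.8284912109375)
top white 4949 [0.5002 0.1017 0.0118] ((0.5290228724479675, 0.11040161550045013), (0.22235101461410522, 0.30249324440956116), 89.16966247558594)
top high 1333 [ 0.571  -0.1121  0.102 ] [0.6661 0.0822 0.2696]
shelf -0.00011051303560161103
scene green 69 [0.5181 0.1318 0.0246] ((0.5179855227470398, 0.1312894970178604), (0.07391447573900223, 0.03707806020975113), 70.9574966430664)
scene green 92 [ 0.4554 -0.2853  0.0087] ((0.45385661721229553, -0.2835196852684021), (0.03670286387205124, 0.031137624755501747), 75.88507080078125)
scene white 3705 [0.4586 0.1156 0.0118] ((0.5071283578872681, 0.06931553035974503), (0.2986285090446472, 0.3480502963066101), 2.9873452186584473)
scene white 479 [ 0.3781 -0.2519 -0.0004] ((0.3831155598163605, -0.240733802318573), (0.12379202991724014, 0.0676422044634819), 77.70698547363281)
scene white 3447 [0.7002 0.1255 0.0013] ((0.6753474473953247, 0.08963215351104736), (0.46543651819229126, 0.16281238198280334), 52.11968994140625)
scene white 1567 [ 0.722  -0.1269  0.0004] ((0.7296110391616821, -0.12176759541034698), (0.17076162993907928, 0.16803216934204102), 37.4804801940918)
scene white 577 [0.7746 0.014  0.0001] ((0.7705225944519043, 0.01260995864868164), (0.15479931235313416, 0.09855255484580994), 47.87739944458008)
scene high 1396 [ 0.5719 -0.1142  0.1029] [0.6672 0.0801 0.2691]
shelf 0.00012883893890924434
```

View pics/2.png

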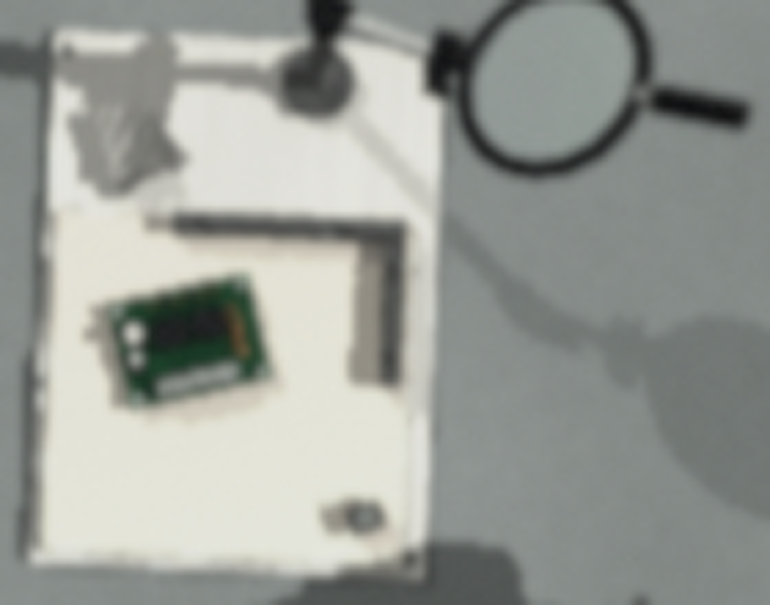

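The crop shows the jig turned about -1°. The board, at (185, 340), is turned anticlockwise with its terminal strip on the near side. The magnifier is swung right with its handle raised. I'll write a move planner and get the lens geometry.

```bash
cat > p.py <<'E'
from h import *
from scipy.spatial.transform import Slerp
def down(yaw):  # tool x down; jaw axis z at world yaw
    z=np.array([np.cos(yaw),np.sin(yaw),0]);x=np.array([0,0,-1.]);return np.stack([x,np.cross(z,x),z],1)
def rows(poses,P=None,R=None):
    s=read_state()
    P=np.array(s['tool_pos']) if P is None else P; R=Ro.from_rotvec(s['tcp_rot']).as_matrix() if R is None else R
    out=[]
    for p,r in poses:
        o=np.round(R.T@(p-P)*100,2); d=np.round(np.degrees(Ro.from_matrix(R.T@r).as_rotvec()),1)
        out.append((o.tolist(),d.tolist()))
        P=P+R@o/100; R=R@Ro.from_rotvec(np.radians(d)).as_matrix()
    for i in range(0,len(out),5):
        c=out[i:i+5]; c+= [([0,0,0],[0,0,0])]*(5-len(c))
        print('offset',[a for a,b in c],'rot',[b for a,b in c])
def line(p1,R1,n,P=None,R=None):
    s=read_state();P=np.array(s['tool_pos']) if P is None else P; R=Ro.from_rotvec(s['tcp_rot']).as_matrix() if R is None else R
    sl=Slerp([0,1],Ro.from_matrix(np.stack([R,R1])))
    return [(P+(p1-P)*t,sl(t).as_matrix()) for t in np.arange(1,n+1)/n]
E
python3 - <<'E'
from p import *
print(Ro.from_rotvec(read_state()['tcp_rot']).as_matrix())
z=np.load('c0.npz')
for I,Wn in (('a','W'),('b','V')):
    W=z[Wn];a=z[I]
    m=(W[...,0]>.5)&(W[...,0]<.72)&(W[...,1]>-.16)&(W[...,1]<.12)&(W[...,2]>.12)&(W[...,2]<.3)
    P=W[m]; 
    dk=P[(P[:,1]<-.06)]; 
    for lo in np.arange(-.12,.09,.015):
        q=P[(P[:,1]>=lo)&(P[:,1]<lo+.015)]
        if len(q):print(Wn,round(lo,3),len(q),np.median(q,0),q[:,0].min(),q[:,0].max())
R=down(np.pi/2)
print(R); rows(line(np.array([.40,.11,.25]),R,25))
print(); rows(line(np.array([.40,.11,.25]),down(-np.pi/2),25))
E
```

```text
[[-0.0008  0.9027  0.4303]
 [ 0.002   0.4303 -0.9027]
 [-1.      0.0001 -0.0021]]
W -0.12 15 [ 0.5926 -0.1081  0.2635] 0.5861775396184433 0.5974665408536372
W -0.105 42 [ 0.5952 -0.0974  0.2572] 0.5887782449568636 0.6042792785661182
W -0.09 45 [ 0.6005 -0.0815  0.2468] 0.5926651230680562 0.6281213342175159
W -0.075 138 [ 0.6199 -0.0658  0.2311] 0.5855649661322919 0.6567967710962737
W -0.06 212 [ 0.6216 -0.0522  0.2204] 0.5751840041612613 0.6636216151535637
W -0.045 225 [ 0.6157 -0.0378  0.2118] 0.5710148371892748 0.6660658569783691
W -0.03 204 [ 0.6172 -0.0228  0.2028] 0.5716975873063881 0.6642260502016613
W -0.015 179 [ 0.6154 -0.0092  0.1941] 0.5747956792671179 0.657169670967387
W 0.0 90 [0.6231 0.0053 0.1857] 0.5869969985960571 0.6492257238753288
W 0.015 48 [0.6315 0.0202 0.1807] 0.6149687494877748 0.6444454113999462
W 0.03 24 [0.642  0.0376 0.179 ] 0.6352731846855472 0.6481626019399712
W 0.045 22 [0.6474 0.0524 0.1793] 0.6426594187068083 0.6526092416369255
W 0.06 58 [0.6499 0.0688 0.1859] 0.6435247716003104 0.6646463629937367
W 0.075 24 [0.6526 0.0787 0.1853] 0.6457141359133569 0
[... 2527 characters left out ...]
, [1.0, -0.0, 0.0], [1.1, -0.0, 0.0], [1.0, -0.0, 0.0], [1.0, -0.0, 0.0]]
offset [[-0.07, 1.18, -2.66], [-0.08, 1.14, -2.67], [-0.08, 1.08, -2.7], [-0.08, 1.04, -2.72], [-0.08, 0.99, -2.73]] rot [[1.0, -0.1, 0.0], [1.0, 0.0, 0.0], [1.1, 0.0, 0.0], [1.0, 0.0, 0.0], [1.0, 0.0, 0.0]]
offset [[-0.08, 0.94, -2.75], [-0.08, 0.89, -2.77], [-0.08, 0.85, -2.79], [-0.07, 0.79, -2.79], [-0.08, 0.74, -2.81]] rot [[1.0, 0.0, 0.0], [1.0, 0.0, 0.0], [1.0, 0.0, 0.0], [1.1, 0.0, 0.0], [1.0, 0.0, 0.0]]
offset [[-0.08, 0.7, -2.83], [-0.08, 0.64, -2.84], [-0.08, 0.59, -2.84], [-0.08, 0.55, -2.86], [-0.08, 0.48, -2.87]] rot [[1.0, 0.0, 0.0], [1.0, -0.0, 0.0], [1.0, -0.0, 0.0], [1.1, -0.0, 0.0], [1.0, -0.0, 0.0]]
```

carry_out(
  offset=[
    [-0.07, 1.63, -2.41],
    [-0.08, 1.89, -2.21],
    [-0.07, 2.11, -2.0],
    [-0.08, 2.31, -1.76],
    [-0.07, 2.49, -1.51],
  ],
  delta_rot=[
    [-6.2, 0, 0],
    [-6.2, 0, 0],
    [-6.1, 0, 0],
    [-6.2, 0, 0],
    [-6.2, 0, 0],
  ],
  fingers=-0.1,
)

```text
time: 0.52
tool_pos: [0.3121, -0.4639, 0.2342]
tcp_rot: [0.457, 1.523, -0.455]
wrist_force: [0.3, 0.1, -0.0]
width: 0.451
```

carry_out(
  offset=[
    [-0.08, 2.64, -1.22],
    [-0.07, 2.75, -0.94],
    [-0.08, 2.84, -0.63],
    [-0.08, 2.89, -0.32],
    [-0.08, 2.91, -0.01],
  ],
  delta_rot=[
    [-6.2, 0, 0],
    [-6.2, 0, 0],
    [-6.1, 0, 0],
    [-6.2, 0, 0],
    [-6.2, 0, 0],
  ],
)

```text
time: 0.93
tool_pos: [0.3341, -0.3202, 0.2384]
tcp_rot: [0.034, 1.571, -0.033]
wrist_force: [0.3, -0.4, -0.6]
width: 0.447
```

carry_out(
  offset=[
    [-0.08, 2.89, 0.3],
    [-0.08, 2.85, 0.61],
    [-0.07, 2.76, 0.92],
    [-0.08, 2.64, 1.2],
    [-0.08, 2.5, 1.49],
  ],
  delta_rot=[
    [-6.2, 0, 0],
    [-6.2, 0, 0],
    [-6.1, 0, 0],
    [-6.2, 0, 0],
    [-6.2, 0, 0],
  ],
)

```text
time: 1.35
tool_pos: [0.356, -0.1766, 0.2424]
tcp_rot: [-0.389, 1.536, 0.39]
wrist_force: [0.7, 0.7, -0.7]
width: 0.45
```

carry_out(
  offset=[
    [-0.08, 2.33, 1.74],
    [-0.08, 2.12, 1.99],
    [-0.08, 1.9, 2.2],
    [-0.08, 1.65, 2.4],
    [-0.08, 1.39, 2.56],
  ],
  delta_rot=[
    [-6.2, 0, 0],
    [-6.2, 0, 0],
    [-6.2, 0, 0],
    [-6.1, 0, 0],
    [-6.2, 0, 0],
  ],
)

```text
time: 1.77
tool_pos: [0.3778, -0.0329, 0.2465]
tcp_rot: [-0.807, 1.416, 0.807]
wrist_force: [0.8, 0.1, -0.5]
width: 0.451
```

carry_out(
  offset=[
    [-0.08, 1.1, 2.69],
    [-0.08, 0.8, 2.79],
    [-0.08, 0.49, 2.87],
    [-0.09, 0.19, 2.9],
    [-0.08, -0.13, 2.91],
  ],
  delta_rot=[
    [-6.2, 0, 0],
    [-6.2, 0, 0],
    [-6.2, 0, 0],
    [-6.1, 0, 0],
    [-6.2, 0, 0],
  ],
)

```text
time: 2.18
tool_pos: [0.3998, 0.1109, 0.2506]
tcp_rot: [-1.213, 1.207, 1.213]
wrist_force: [-0.2, -0.0, 0.1]
width: 0.448
```

Run:
```python
from p import *
s=read_state();print(s['time'],s['q'],s['tool_pos'],Ro.from_rotvec(s['tcp_rot']).as_matrix(),s['width'])
a,W=cloud('wrist');np.savez('c1.npz',a=a,W=W)
cv2.imwrite('pics/3.png',cv2.resize(a[...,::-1],(800,600)))
```

```text
2.1833 [ 0.2105 -0.2612  2.0942 -0.0001  1.3089 -1.3655] [0.3998 0.1109 0.2506] [[-0.0003 -1.     -0.0053]
 [-0.0002 -0.0053  1.    ]
 [-1.      0.0003 -0.0002]] 0.44828889042944176
```

View pics/3.png

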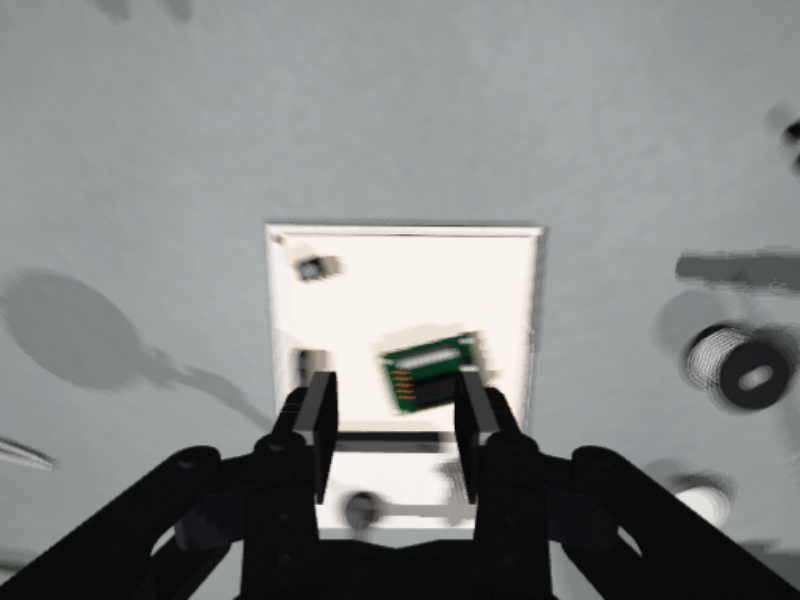

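The wrist view is rotated 180°, with the robot at the top. The plate's near corners are at (268, 225) and (545, 228), the board at (430, 372), the rear stop along row 440 and the relay at (315, 268). Now to fit the poses from it.

```bash
cat > fit2.py <<'E'
from h import *
def fitline(P,ax):  # fit coordinate ax as function of other, robust
    o=1-ax; m=np.ones(len(P),bool)
    for _ in range(8):
        c=np.polyfit(P[m,o],P[m,ax],1); r=P[:,ax]-np.polyval(c,P[:,o]); m=abs(r)<max(.0015,1.5*np.std(r[m]))
    return c,np.std(r[m]),m.sum()
def board(a,W):
    hsv=cv2.cvtColor(a,cv2.COLOR_RGB2HSV); x,y,z=np.moveaxis(W,-1,0)
    g=(x>.38)&(x<.62)&(y>.0)&(y<.24)&(z>.0145)&(z<.05)
    n,l,st,ce=cv2.connectedComponentsWithStats(g.astype(np.uint8))
    gr=(hsv[...,0]>40)&(hsv[...,0]<90)&(hsv[...,1]>80)
    best=max(range(1,n),key=lambda i:(gr&(l==i)).sum())
    P=W[(l==best)]; G=W[gr&(l==best)]
    return P,G
if __name__=='__main__':
    z=np.load('c1.npz');a,W=z['a'],z['W'];x,y,zz=np.moveaxis(W,-1,0)
    w=(a.min(-1)>170)&(zz>.003)&(zz<.02)&(x>.36)&(x<.6)&(y>-.05)&(y<.26)
    print('tile z',np.median(zz[w&(x<.5)&(x>.42)]), 'shelf',np.median(zz[(x>.25)&(x<.34)&(abs(zz)<.01)]))
    P=W[w]
    near=[];L=[];Rr=[]
    for c in range(512):
        q=W[:,c][w[:,c]]
        if len(q)>60: near.append(q[np.argmin(q[:,0])])
    for r in range(384):
        q=W[r][w[r]]
        if len(q)>100: L.append(q[np.argmax(q[:,1])]);Rr.append(q[np.argmin(q[:,1])])
    for n,q,ax in (('near',near,0),('left',L,1),('right',Rr,1)):
        q=np.array(q); print(n,fitline(q,ax),q.mean(0))
    # rear stop top
    m=(zz>.026)&(zz<.034)&(a.max(-1)<110)&(x>.54)&(x<.6)&(y>-.0)&(y<.17)
    q=W[m]; print('rear',len(q),q.min(0),q.max(0))
    e=[];
    for c in range(512):
        qq=W[:,c][m[:,c]]
        if len(qq)>1: e.append(qq[np.argmin(qq[:,0])])
    if e: e=np.array(e);print('rearface',fitline(e,0),e.mean(0))
    P,G=board(a,W); print('board all',len(P),cv2.minAreaRect(P[:,:2].astype(np.float32)),'green',len(G),cv2.minAreaRect(G[:,:2].astype(np.float32)),np.median(G[:,2]))
    # scene depth map crop
E
python3 fit2.py
python3 - <<'E'
from fit2 import *
z=np.load('c0.npz')
for I,w in (('a','W'),('b','V')):
    P,G=board(z[I],z[w]);print(len(P),cv2.minAreaRect(P[:,:2].astype(np.float32)),cv2.minAreaRect(G[:,:2].astype(np.float32)))
E
```

```text
tile z 0.01356890702834812 shelf -0.00018533231110093307
near (array([0.0027, 0.3804]), np.float64(0.00034997566982219314), np.int64(163)) [0.3807 0.1143 0.0071]
left (array([-0.0124,  0.2295]), np.float64(0.0005587669042393814), np.int64(77)) [0.4312 0.2241 0.007 ]
right (array([-0.0125,  0.0117]), np.float64(0.0005169367130770562), np.int64(78)) [0.4324 0.0063 0.0072]
rear 563 [0.5625 0.0588 0.026 ] [0.5989 0.1665 0.034 ]
rearface (array([0.0123, 0.5628]), np.float64(0.00040978208651231606), np.int64(66)) [0.5647 0.1053 0.0284]
board all 2269 ((0.5083335638046265, 0.1410522758960724), (0.06844791769981384, 0.08909337222576141), 14.561345100402832) green 717 ((0.5038891434669495, 0.14349278807640076), (0.057846128940582275, 0.07074127346277237), 15.665411949157715) 0.02442965389316709
1306 ((0.51589435338974, 0.10540248453617096), (0.1491403877735138, 0.20935828983783722), 26.980022430419922) ((0.5071725845336914, 0.1372411847114563), (0.04753414914011955, 0.06907802820205688), 10.566280364990234)
591 ((0.5000653266906738, 0.1447792649269104), (0.1289685070514679, 0.10238434374332428), 19.765838623046875) ((0.506521463394165, 0.13766327500343323), (0.04805168882012367, 0.06827040761709213), 13.239335060119629)
```

carry_out(
  offset=[
    [3.5, -0.8, 0.58],
    [3.5, -0.8, 0.58],
    [3.5, -0.8, 0.58],
    [3.5, -0.8, 0.58],
    [3.5, -0.8, 0.58],
  ],
  delta_rot=[
    [1.0, 0, 0],
    [0, 0, 0],
    [0, 0, 0],
    [0, 0, 0],
    [0, 0, 0],
  ],
)

```text
time: 2.65
tool_pos: [0.4406, 0.138, 0.0743]
tcp_rot: [-1.196, 1.217, 1.196]
wrist_force: [0.2, -0.7, 1.1]
width: 0.449
```

carry_out(
  offset=[
    [2, 0, 0],
    [2, 0, 0],
    [1.0, 0, 0],
    [0.6, 0, 0],
    [0.26, 0, 0],
  ],
  delta_rot=[
    [0, 0, 0],
    [0, 0, 0],
    [0, 0, 0],
    [0, 0, 0],
    [0, 0, 0],
  ],
)

```text
time: 3.07
tool_pos: [0.4402, 0.1376, 0.0166]
tcp_rot: [-1.196, 1.219, 1.197]
wrist_force: [0.4, -0.6, 0.3]
width: 0.448
```

carry_out(
  offset=[
    [0, -0.4, 0],
    [0, -0.4, 0],
    [0, -0.4, 0],
    [0, -0.4, 0],
    [0, -0.4, 0],
  ],
  delta_rot=[
    [0, 0, 0],
    [0, 0, 0],
    [0, 0, 0],
    [0, 0, 0],
    [0, 0, 0],
  ],
)

```text
time: 3.48
tool_pos: [0.462, 0.1377, 0.0182]
tcp_rot: [-1.197, 1.216, 1.195]
wrist_force: [-0.9, -0.3, 0.9]
width: 0.45
```

Run:
```python
from p import *
s=read_state();print(s['time'],s['tool_pos'],s['wrist_force'],s['width'])
a,W=cloud('wrist')
cv2.imwrite('pics/4.png',cv2.resize(a[...,::-1],(640,480)))
```

```text
3.4833 [0.462  0.1377 0.0182] [-0.9398 -0.3202  0.9204] 0.44998022654888326
```

View pics/4.png

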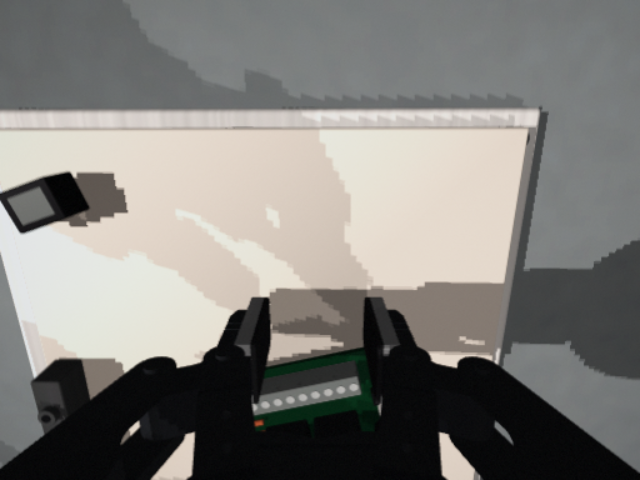

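The relay is at (45, 200) and the board's near edge runs from (255, 368) to (365, 350), just ahead of the fingers. I'll continue the push.

carry_out(
  offset=[
    [0, -0.4, 0],
    [0, -0.4, 0],
    [0, -0.4, 0],
    [0, -0.4, 0],
    [0, -0.4, 0],
  ],
  delta_rot=[
    [0, 0, 0],
    [0, 0, 0],
    [0, 0, 0],
    [0, 0, 0],
    [0, 0, 0],
  ],
)

```text
time: 3.95
tool_pos: [0.481, 0.1372, 0.0172]
tcp_rot: [-1.196, 1.218, 1.196]
wrist_force: [0.0, -0.4, 0.0]
width: 0.454
```

carry_out(
  offset=[
    [0, -0.4, 0],
    [0, -0.2, 0],
    [0, -0.1, 0],
    [0, 0, 0],
    [0, 0, 0],
  ],
  delta_rot=[
    [0, 0, 0],
    [0, 0, 0],
    [0, 0, 0],
    [0, 0, 0],
    [0, 0, 0],
  ],
)

```text
time: 4.37
tool_pos: [0.4877, 0.137, 0.0172]
tcp_rot: [-1.196, 1.218, 1.196]
wrist_force: [-1.0, 0.2, -0.2]
width: 0.45
```

Run:
```python
from p import *
s=read_state();print(s['time'],s['tool_pos'],s['wrist_force'],s['width'])
a,W=cloud('wrist')
b,_=cloud('top')
cv2.imwrite('pics/5.png',np.hstack([cv2.resize(a[200:,100:400,::-1],(480,294)),cv2.resize(b[120:240,200:300,::-1],(245,294))]))
```

```text
4.3667 [0.4877 0.137  0.0172] [-1.0306  0.1604 -0.2306] 0.4502021959922914
```

View pics/5.png

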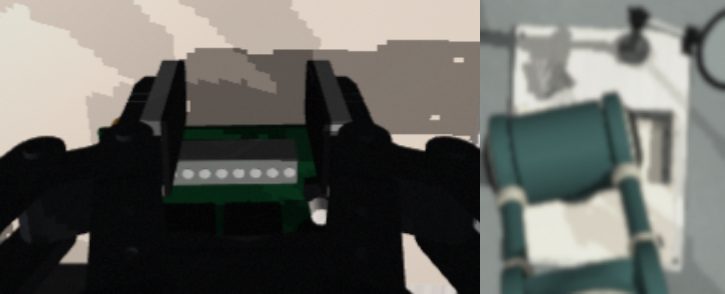

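The fingers have squared the board, with its near edge along row 127. Next I'll go round to the left side.

Run:
```python
from p import *
s=read_state();P=np.array(s['tool_pos']);R=Ro.from_rotvec(s['tcp_rot']).as_matrix()
p0=P+R@[0,.006,0];p1=P+R@[-.08,.006,0];R1=down(-.0123)
pr=[(p0,R),((p0+p1)/2,R),(p1,R)]+line(np.array([.523,.218,.097]),R1,14,p1,R)+[(np.array([.523,.218,z]),R1) for z in (.06,.03,.017)]
rows(pr)
```

```text
offset [[0.0, 0.6, 0.0], [-4.0, -0.0, -0.0], [-4.0, 0.0, -0.0], [0.0, -0.29, 0.58], [0.0, -0.21, 0.61]] rot [[0.0, 0.0, 0.0], [0.0, 0.0, 0.0], [0.0, 0.0, 0.0], [6.4, -0.0, -0.0], [6.4, -0.0, -0.0]]
offset [[0.01, -0.15, 0.64], [-0.0, -0.08, 0.64], [-0.0, -0.01, 0.65], [0.0, 0.07, 0.65], [0.0, 0.14, 0.63]] rot [[6.4, -0.0, -0.0], [6.4, -0.0, -0.0], [6.4, -0.0, -0.0], [6.4, -0.0, -0.0], [6.4, -0.0, -0.0]]
offset [[0.0, 0.2, 0.62], [0.01, 0.28, 0.58], [-0.0, 0.34, 0.56], [-0.0, 0.4, 0.51], [0.0, 0.45, 0.46]] rot [[6.5, -0.0, -0.0], [6.4, -0.0, 0.0], [6.4, -0.0, 0.0], [6.4, -0.0, 0.0], [6.4, -0.0, 0.0]]
offset [[0.0, 0.51, 0.41], [0.0, 0.54, 0.35], [3.7, 0.0, 0.0], [3.0, 0.0, 0.01], [1.3, 0.0, -0.0]] rot [[6.4, -0.0, 0.0], [6.4, -0.0, 0.0], [-0.0, -0.0, 0.0], [-0.0, -0.0, 0.0], [-0.0, -0.0, 0.0]]
```

carry_out(
  offset=[
    [0, 0.6, 0],
    [-4, 0, 0],
    [-4, 0, 0],
    [0, -0.29, 0.58],
    [0, -0.21, 0.61],
  ],
  delta_rot=[
    [0, 0, 0],
    [0, 0, 0],
    [0, 0, 0],
    [6.4, 0, 0],
    [6.4, 0, 0],
  ],
)

```text
time: 4.88
tool_pos: [0.4898, 0.1493, 0.1009]
tcp_rot: [-1.027, 1.309, 1.022]
wrist_force: [-0.1, -1.2, -0.3]
width: 0.45
```

carry_out(
  offset=[
    [0.01, -0.15, 0.64],
    [0, -0.08, 0.64],
    [0, -0.01, 0.65],
    [0, 0.07, 0.65],
    [0, 0.14, 0.63],
  ],
  delta_rot=[
    [6.4, 0, 0],
    [6.4, 0, 0],
    [6.4, 0, 0],
    [6.4, 0, 0],
    [6.4, 0, 0],
  ],
)

```text
time: 5.3
tool_pos: [0.5018, 0.1778, 0.0971]
tcp_rot: [-0.599, 1.487, 0.599]
wrist_force: [0.7, 0.2, -0.1]
width: 0.453
```

carry_out(
  offset=[
    [0, 0.2, 0.62],
    [0.01, 0.28, 0.58],
    [0, 0.34, 0.56],
    [0, 0.4, 0.51],
    [0, 0.45, 0.46],
  ],
  delta_rot=[
    [6.5, 0, 0],
    [6.4, 0, 0],
    [6.4, 0, 0],
    [6.4, 0, 0],
    [6.4, 0, 0],
  ],
)

```text
time: 5.72
tool_pos: [0.5166, 0.2066, 0.0969]
tcp_rot: [-0.161, 1.565, 0.161]
wrist_force: [0.0, 0.1, -0.5]
width: 0.452
```

carry_out(
  offset=[
    [0, 0.51, 0.41],
    [0, 0.54, 0.35],
    [3.7, 0, 0],
    [3.0, 0, 0],
    [1.3, 0, 0],
  ],
  delta_rot=[
    [6.4, 0, 0],
    [6.4, 0, 0],
    [0, 0, 0],
    [0, 0, 0],
    [0, 0, 0],
  ],
)

```text
time: 6.13
tool_pos: [0.5197, 0.217, 0.0135]
tcp_rot: [0.008, 1.576, -0.011]
wrist_force: [-0.8, -0.9, -1.2]
width: 0.45
```

carry_out(
  offset=[
    [0, -0.4, 0],
    [0, -0.5, 0],
    [0, -0.5, 0],
    [0, -0.5, 0],
    [0, -0.5, 0],
  ],
  delta_rot=[
    [0, 0, 0],
    [0, 0, 0],
    [0, 0, 0],
    [0, 0, 0],
    [0, 0, 0],
  ],
)

```text
time: 6.55
tool_pos: [0.5235, 0.1935, 0.0182]
tcp_rot: [0.01, 1.569, -0.01]
wrist_force: [-0.0, 0.5, -0.4]
width: 0.451
```

carry_out(
  offset=[
    [0, -0.5, 0],
    [0, -0.5, 0],
    [0, -0.5, 0],
    [0, -0.5, 0],
    [0, -0.5, 0],
  ],
  delta_rot=[
    [0, 0, 0],
    [0, 0, 0],
    [0, 0, 0],
    [0, 0, 0],
    [0, 0, 0],
  ],
)

```text
time: 6.97
tool_pos: [0.5227, 0.1686, 0.0173]
tcp_rot: [0.01, 1.57, -0.01]
wrist_force: [0.9, 0.3, 0.6]
width: 0.445
```

Run:
```python
from p import *
s=read_state();print(s['time'],s['tool_pos'],s['wrist_force'],s['width'],Ro.from_rotvec(s['tcp_rot']).as_matrix()[:,2])
a,W=cloud('wrist')
cv2.imwrite('pics/6.png',cv2.resize(a[...,::-1],(640,480)))
```

```text
6.9667 [0.5227 0.1686 0.0173] [0.9118 0.3026 0.5856] 0.44501629446685953 [ 0.9999 -0.0126  0.0004]
```

View pics/6.png

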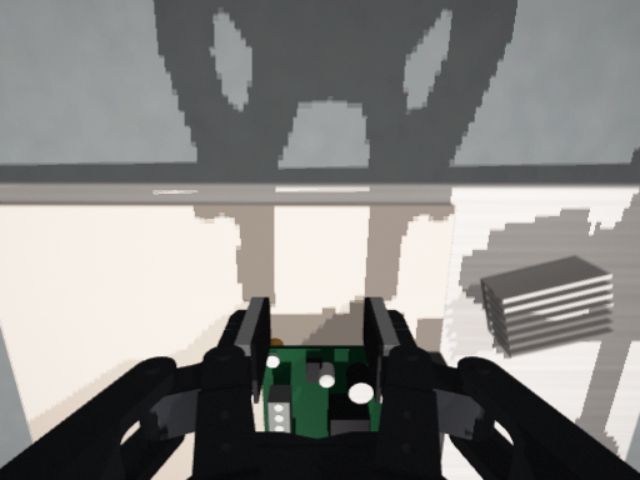

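The board's left edge is square against the fingers (row 347) and the heat sink at (548, 305) is clear. I'll keep pushing right.

carry_out(
  offset=[
    [0, -0.5, 0],
    [0, -0.5, 0],
    [0, -0.5, 0],
    [0, -0.5, 0],
    [0, -0.5, 0],
  ],
  delta_rot=[
    [0, 0, 0],
    [0, 0, 0],
    [0, 0, 0],
    [0, 0, 0],
    [0, 0, 0],
  ],
)

```text
time: 7.43
tool_pos: [0.5222, 0.1435, 0.0171]
tcp_rot: [0.01, 1.571, -0.01]
wrist_force: [-0.1, 1.1, 0.6]
width: 0.452
```

carry_out(
  offset=[
    [0, -0.3, 0],
    [0, -0.2, 0],
    [0, -0.2, 0],
    [0, -0.1, 0],
    [0, 0, 0],
  ],
  delta_rot=[
    [0, 0, 0],
    [0, 0, 0],
    [0, 0, 0],
    [0, 0, 0],
    [0, 0, 0],
  ],
)

```text
time: 7.85
tool_pos: [0.522, 0.1358, 0.017]
tcp_rot: [0.01, 1.571, -0.01]
wrist_force: [0.5, 0.2, -0.4]
width: 0.447
```

Run:
```python
from p import *
s=read_state();print(s['time'],s['tool_pos'],s['wrist_force'])
P=np.array(s['tool_pos']);R=Ro.from_rotvec(s['tcp_rot']).as_matrix()
p0=P+R@[0,.006,0];p1=P+R@[-.08,.006,0];R1=down(np.pi/2-.0123)
g=np.array([.455,.076,.097])
rows([(p0,R),((p0+p1)/2,R),(p1,R)]+line(g,R1,14,p1,R)+[(g*[1,1,0]+[0,0,z],R1) for z in (.06,.03,.017)])
```

```text
7.85 [0.522  0.1358 0.017 ] [ 0.5165  0.1678 -0.4038]
offset [[0.0, 0.6, 0.0], [-4.0, -0.0, 0.0], [-4.0, 0.0, -0.0], [0.0, -0.48, -0.47], [0.0, -0.42, -0.53]] rot [[0.0, 0.0, 0.0], [0.0, 0.0, 0.0], [0.0, 0.0, 0.0], [-6.4, -0.0, -0.0], [-6.5, -0.0, -0.0]]
offset [[0.0, -0.35, -0.56], [0.0, -0.3, -0.61], [0.0, -0.22, -0.63], [0.0, -0.15, -0.65], [0.0, -0.08, -0.67]] rot [[-6.4, -0.0, -0.0], [-6.4, -0.0, -0.0], [-6.4, -0.0, -0.0], [-6.5, -0.0, -0.0], [-6.4, -0.0, -0.0]]
offset [[0.0, 0.0, -0.67], [0.0, 0.07, -0.67], [0.0, 0.15, -0.65], [0.0, 0.22, -0.64], [0.0, 0.29, -0.6]] rot [[-6.4, -0.0, -0.0], [-6.5, -0.0, -0.0], [-6.4, -0.0, -0.0], [-6.4, -0.0, -0.0], [-6.5, -0.0, -0.0]]
offset [[0.01, 0.36, -0.57], [-0.0, 0.42, -0.53], [3.7, -0.0, 0.0], [3.0, -0.01, 0.0], [1.3, 0.0, 0.0]] rot [[-6.4, -0.0, -0.0], [-6.4, -0.0, -0.0], [-0.0, -0.0, -0.0], [-0.0, -0.0, -0.0], [-0.0, -0.0, -0.0]]
```

carry_out(
  offset=[
    [0, 0.6, 0],
    [-4, 0, 0],
    [-4, 0, 0],
    [0, -0.48, -0.47],
    [0, -0.42, -0.53],
  ],
  delta_rot=[
    [0, 0, 0],
    [0, 0, 0],
    [0, 0, 0],
    [-6.4, 0, 0],
    [-6.5, 0, 0],
  ],
)

```text
time: 8.27
tool_pos: [0.5157, 0.1338, 0.1008]
tcp_rot: [-0.171, 1.556, 0.172]
wrist_force: [0.3, -0.1, -1.0]
width: 0.451
```

carry_out(
  offset=[
    [0, -0.35, -0.56],
    [0, -0.3, -0.61],
    [0, -0.22, -0.63],
    [0, -0.15, -0.65],
    [0, -0.08, -0.67],
  ],
  delta_rot=[
    [-6.4, 0, 0],
    [-6.4, 0, 0],
    [-6.4, 0, 0],
    [-6.5, 0, 0],
    [-6.4, 0, 0],
  ],
)

```text
time: 8.68
tool_pos: [0.4883, 0.1094, 0.097]
tcp_rot: [-0.609, 1.484, 0.609]
wrist_force: [-0.3, 0.2, -0.0]
width: 0.452
```

carry_out(
  offset=[
    [0, 0, -0.67],
    [0, 0.07, -0.67],
    [0, 0.15, -0.65],
    [0, 0.22, -0.64],
    [0, 0.29, -0.6],
  ],
  delta_rot=[
    [-6.4, 0, 0],
    [-6.5, 0, 0],
    [-6.4, 0, 0],
    [-6.4, 0, 0],
    [-6.5, 0, 0],
  ],
)

```text
time: 9.1
tool_pos: [0.4644, 0.0859, 0.0971]
tcp_rot: [-1.038, 1.309, 1.038]
wrist_force: [0.3, 0.1, -0.4]
width: 0.449
```

carry_out(
  offset=[
    [0.01, 0.36, -0.57],
    [0, 0.42, -0.53],
    [3.7, 0, 0],
    [2.6, 0, 0],
    [1.3, 0, 0],
  ],
  delta_rot=[
    [-6.4, 0, 0],
    [-6.4, 0, 0],
    [0, 0, 0],
    [0, 0, 0],
    [0, 0, 0],
  ],
)

```text
time: 9.52
tool_pos: [0.4527, 0.0763, 0.0183]
tcp_rot: [-1.199, 1.218, 1.203]
wrist_force: [-0.8, -0.3, -0.6]
width: 0.444
```

carry_out(
  offset=[
    [0.2, -0.5, 0],
    [0.2, -0.5, 0],
    [0, -0.5, 0],
    [0, -0.5, 0],
    [0, -0.5, 0],
  ],
  delta_rot=[
    [0, 0, 0],
    [0, 0, 0],
    [0, 0, 0],
    [0, 0, 0],
    [0, 0, 0],
  ],
)

```text
time: 9.93
tool_pos: [0.4823, 0.0761, 0.0184]
tcp_rot: [-1.201, 1.213, 1.198]
wrist_force: [1.3, -0.7, 0.2]
width: 0.449
```

carry_out(
  offset=[
    [0, -0.4, 0],
    [0, -0.3, 0],
    [0, -0.2, 0],
    [0, -0.2, 0],
    [0, -0.1, 0],
  ],
  delta_rot=[
    [0, 0, 0],
    [0, 0, 0],
    [0, 0, 0],
    [0, 0, 0],
    [0, 0, 0],
  ],
)

```text
time: 10.35
tool_pos: [0.4921, 0.0757, 0.017]
tcp_rot: [-1.2, 1.215, 1.2]
wrist_force: [-0.4, 0.4, -0.3]
width: 0.453
```

carry_out(
  offset=[
    [0, -0.1, 0],
    [0, -0.1, 0],
    [0, 0, 0],
    [0, 0, 0],
    [0, 0, 0],
  ],
  delta_rot=[
    [0, 0, 0],
    [0, 0, 0],
    [0, 0, 0],
    [0, 0, 0],
    [0, 0, 0],
  ],
)

```text
time: 10.77
tool_pos: [0.4928, 0.0757, 0.0167]
tcp_rot: [-1.199, 1.217, 1.202]
wrist_force: [-6.0, 0.9, 3.7]
width: 0.45
```

carry_out(
  offset=[
    [0, -0.1, 0],
    [0, 0, 0],
    [0, 0, 0],
    [0, 0, 0],
    [0, 0, 0],
  ],
  delta_rot=[
    [0, 0, 0],
    [0, 0, 0],
    [0, 0, 0],
    [0, 0, 0],
    [0, 0, 0],
  ],
)

```text
time: 11.18
tool_pos: [0.4929, 0.0757, 0.0165]
tcp_rot: [-1.198, 1.218, 1.203]
wrist_force: [-7.2, 0.4, 6.1]
width: 0.451
```

Run:
```python
from p import *
s=read_state();print(s['time'],s['tool_pos'],s['wrist_force'])
a,W=cloud('wrist');np.savez('c2.npz',a=a,W=W)
P=np.array(s['tool_pos']);R=Ro.from_rotvec(s['tcp_rot']).as_matrix()
p0=P+R@[0,.007,0];p1=P+R@[-.08,.007,0];R1=down(-.0123)
g=np.array([.523,.152,.097])
rows([(p0,R),((p0+p1)/2,R),(p1,R)]+line(g,R1,14,p1,R)+[(g*[1,1,0]+[0,0,z],R1) for z in (.06,.034,.021)])
```

```text
11.1833 [0.4929 0.0757 0.0165] [-7.1761  0.3592  6.1006]
offset [[0.0, 0.7, -0.0], [-4.0, 0.0, -0.0], [-4.0, 0.0, -0.0], [-0.0, -0.25, 0.55], [-0.0, -0.2, 0.57]] rot [[-0.0, 0.0, 0.0], [-0.0, 0.0, 0.0], [-0.0, 0.0, 0.0], [6.4, -0.0, -0.0], [6.5, -0.0, -0.0]]
offset [[-0.01, -0.12, 0.59], [-0.0, -0.06, 0.6], [-0.01, 0.0, 0.61], [0.0, 0.08, 0.6], [-0.0, 0.14, 0.59]] rot [[6.4, -0.0, -0.0], [6.4, -0.1, -0.0], [6.4, 0.0, -0.1], [6.5, 0.0, 0.0], [6.4, 0.0, 0.0]]
offset [[-0.01, 0.2, 0.56], [0.0, 0.27, 0.55], [-0.0, 0.33, 0.5], [-0.01, 0.38, 0.47], [0.0, 0.44, 0.42]] rot [[6.4, -0.0, 0.0], [6.4, -0.0, -0.0], [6.5, -0.0, -0.0], [6.4, -0.1, -0.0], [6.4, 0.0, -0.0]]
offset [[-0.0, 0.47, 0.38], [-0.0, 0.52, 0.31], [3.7, 0.0, 0.0], [2.6, 0.0, 0.0], [1.3, 0.0, 0.0]] rot [[6.5, 0.0, -0.1], [6.4, 0.0, 0.0], [-0.0, 0.0, 0.0], [-0.0, 0.0, 0.0], [-0.0, 0.0, 0.0]]
```

carry_out(
  offset=[
    [0, 0.7, 0],
    [-4, 0, 0],
    [-4, 0, 0],
    [0, -0.25, 0.55],
    [0, -0.2, 0.57],
  ],
  delta_rot=[
    [0, 0, 0],
    [0, 0, 0],
    [0, 0, 0],
    [6.4, 0, 0],
    [6.5, 0, 0],
  ],
)

```text
time: 11.65
tool_pos: [0.4974, 0.087, 0.101]
tcp_rot: [-1.031, 1.305, 1.022]
wrist_force: [-0.6, 0.1, -1.0]
width: 0.451
```

carry_out(
  offset=[
    [0, -0.12, 0.59],
    [0, -0.06, 0.6],
    [0, 0, 0.61],
    [0, 0.08, 0.6],
    [0, 0.14, 0.59],
  ],
  delta_rot=[
    [6.4, 0, 0],
    [6.4, 0, 0],
    [6.4, 0, 0],
    [6.5, 0, 0],
    [6.4, 0, 0],
  ],
)

```text
time: 12.07
tool_pos: [0.5076, 0.1143, 0.0973]
tcp_rot: [-0.6, 1.483, 0.599]
wrist_force: [-0.2, -0.6, -0.9]
width: 0.448
```

carry_out(
  offset=[
    [0, 0.2, 0.56],
    [0, 0.27, 0.55],
    [0, 0.33, 0.5],
    [0, 0.38, 0.47],
    [0, 0.44, 0.42],
  ],
  delta_rot=[
    [6.4, 0, 0],
    [6.4, 0, 0],
    [6.5, 0, 0],
    [6.4, 0, 0],
    [6.4, 0, 0],
  ],
)

```text
time: 12.48
tool_pos: [0.5206, 0.1415, 0.0973]
tcp_rot: [-0.163, 1.562, 0.163]
wrist_force: [0.1, 0.0, 0.0]
width: 0.449
```

carry_out(
  offset=[
    [0, 0.47, 0.38],
    [0, 0.52, 0.31],
    [3.7, 0, 0],
    [2.6, 0, 0],
    [1.3, 0, 0],
  ],
  delta_rot=[
    [6.5, 0, 0],
    [6.4, 0, 0],
    [0, 0, 0],
    [0, 0, 0],
    [0, 0, 0],
  ],
)

```text
time: 12.9
tool_pos: [0.5236, 0.1518, 0.0182]
tcp_rot: [0.009, 1.572, -0.01]
wrist_force: [0.1, 0.4, -1.3]
width: 0.45
```

carry_out(
  offset=[
    [0.2, -0.4, 0],
    [0.2, -0.4, 0],
    [0, -0.4, 0],
    [0, -0.4, 0],
    [0, -0.4, 0],
  ],
  delta_rot=[
    [0, 0, 0],
    [0, 0, 0],
    [0, 0, 0],
    [0, 0, 0],
    [0, 0, 0],
  ],
)

```text
time: 13.32
tool_pos: [0.526, 0.1317, 0.0185]
tcp_rot: [0.011, 1.568, -0.01]
wrist_force: [0.1, -0.0, 0.4]
width: 0.449
```

carry_out(
  offset=[
    [0, -0.3, 0],
    [0, -0.2, 0],
    [0, -0.1, 0],
    [0, 0, 0],
    [0, 0, 0],
  ],
  delta_rot=[
    [0, 0, 0],
    [0, 0, 0],
    [0, 0, 0],
    [0, 0, 0],
    [0, 0, 0],
  ],
)

```text
time: 13.73
tool_pos: [0.5244, 0.1259, 0.0171]
tcp_rot: [0.01, 1.571, -0.01]
wrist_force: [0.0, -0.6, -0.7]
width: 0.449
```

Run:
```python
from p import *
s=read_state();print(s['time'],s['tool_pos'],s['wrist_force'])
a,W=cloud('wrist')
cv2.imwrite('pics/7.png',cv2.resize(a[...,::-1],(640,480)))
```

```text
13.7333 [0.5244 0.1259 0.0171] [ 0.0199 -0.6398 -0.6867]
```

View pics/7.png

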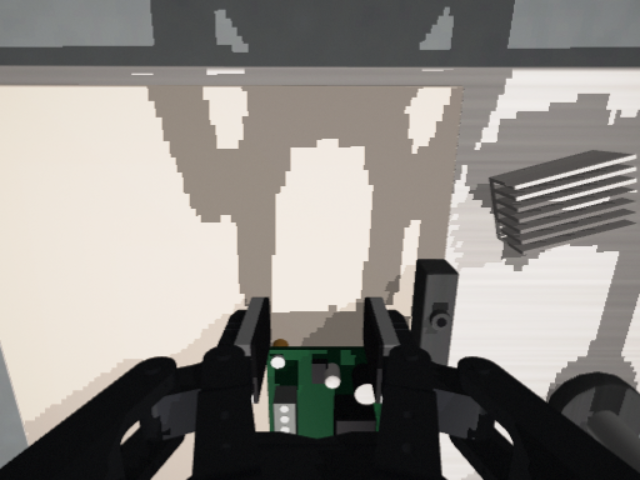

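The fingers sit on the left edge (row 347), and the rear stop's end at (438, 300) is just clear of the right finger. I'll creep in until there is contact force.

carry_out(
  offset=[
    [0, -0.1, 0],
    [0, -0.1, 0],
    [0, 0, 0],
    [0, 0, 0],
    [0, 0, 0],
  ],
  delta_rot=[
    [0, 0, 0],
    [0, 0, 0],
    [0, 0, 0],
    [0, 0, 0],
    [0, 0, 0],
  ],
)

```text
time: 14.2
tool_pos: [0.5243, 0.124, 0.0169]
tcp_rot: [0.01, 1.571, -0.01]
wrist_force: [0.0, 0.2, 0.2]
width: 0.451
```

carry_out(
  offset=[
    [0, -0.1, 0],
    [0, -0.05, 0],
    [0, 0, 0],
    [0, 0, 0],
    [0, 0, 0],
  ],
  delta_rot=[
    [0, 0, 0],
    [0, 0, 0],
    [0, 0, 0],
    [0, 0, 0],
    [0, 0, 0],
  ],
)

```text
time: 14.62
tool_pos: [0.5245, 0.123, 0.0171]
tcp_rot: [0.01, 1.57, -0.009]
wrist_force: [0.8, 4.9, -1.3]
width: 0.453
```

carry_out(
  offset=[
    [0, -0.1, 0],
    [0, 0, 0],
    [0, 0, 0],
    [0, 0, 0],
    [0, 0, 0],
  ],
  delta_rot=[
    [0, 0, 0],
    [0, 0, 0],
    [0, 0, 0],
    [0, 0, 0],
    [0, 0, 0],
  ],
)

```text
time: 15.03
tool_pos: [0.5246, 0.1229, 0.0172]
tcp_rot: [0.012, 1.57, -0.009]
wrist_force: [-0.7, 8.1, -0.5]
width: 0.45
```

Run:
```python
from p import *
s=read_state();print(s['time'],s['tool_pos'],s['wrist_force'])
P=np.array(s['tool_pos']);R=Ro.from_rotvec(s['tcp_rot']).as_matrix()
p0=P+R@[0,.006,0];p1=P+R@[-.08,.006,0];R1=down(np.pi/2-.0123)
g=np.array([.475,.0745,.097])
rows([(p0,R),((p0+p1)/2,R),(p1,R)]+line(g,R1,14,p1,R)+[(g*[1,1,0]+[0,0,z],R1) for z in (.06,.034,.021)])
```

```text
15.0333 [0.5246 0.1229 0.0172] [-0.6713  8.0584 -0.4746]
offset [[-0.0, 0.6, -0.0], [-4.0, -0.0, 0.0], [-4.0, -0.0, 0.0], [0.0, -0.39, -0.35], [0.0, -0.35, -0.39]] rot [[0.0, 0.0, 0.0], [0.0, 0.0, 0.0], [0.0, 0.0, 0.0], [-6.4, 0.0, -0.0], [-6.5, 0.0, -0.0]]
offset [[0.0, -0.31, -0.43], [0.0, -0.25, -0.46], [0.0, -0.2, -0.48], [0.0, -0.15, -0.51], [0.0, -0.09, -0.52]] rot [[-6.4, 0.0, -0.0], [-6.4, 0.0, -0.0], [-6.5, 0.0, -0.0], [-6.4, 0.1, -0.0], [-6.4, -0.0, -0.0]]
offset [[0.01, -0.03, -0.52], [-0.0, 0.03, -0.52], [-0.0, 0.09, -0.52], [-0.0, 0.14, -0.51], [0.0, 0.2, -0.48]] rot [[-6.4, -0.0, -0.0], [-6.5, -0.0, -0.0], [-6.4, 0.0, -0.0], [-6.4, 0.0, -0.0], [-6.5, 0.0, -0.1]]
offset [[0.0, 0.26, -0.46], [0.0, 0.3, -0.43], [3.7, 0.0, -0.0], [2.6, 0.01, -0.0], [1.3, -0.0, -0.0]] rot [[-6.4, 0.0, 0.0], [-6.4, 0.0, 0.0], [-0.0, 0.0, 0.0], [-0.0, 0.0, 0.0], [-0.0, 0.0, 0.0]]
```

carry_out(
  offset=[
    [0, 0.6, 0],
    [-4, 0, 0],
    [-4, 0, 0],
    [0, -0.39, -0.35],
    [0, -0.35, -0.39],
  ],
  delta_rot=[
    [0, 0, 0],
    [0, 0, 0],
    [0, 0, 0],
    [-6.4, 0, 0],
    [-6.5, 0, 0],
  ],
)

```text
time: 15.45
tool_pos: [0.5203, 0.1198, 0.1006]
tcp_rot: [-0.172, 1.557, 0.171]
wrist_force: [-0.1, 0.6, -0.4]
width: 0.448
```

carry_out(
  offset=[
    [0, -0.31, -0.43],
    [0, -0.25, -0.46],
    [0, -0.2, -0.48],
    [0, -0.15, -0.51],
    [0, -0.09, -0.52],
  ],
  delta_rot=[
    [-6.4, 0, 0],
    [-6.4, 0, 0],
    [-6.5, 0, 0],
    [-6.4, 0, 0],
    [-6.4, 0, 0],
  ],
)

```text
time: 15.87
tool_pos: [0.4991, 0.0994, 0.0968]
tcp_rot: [-0.61, 1.485, 0.608]
wrist_force: [-0.6, 0.0, 0.7]
width: 0.453
```

carry_out(
  offset=[
    [0, -0.03, -0.52],
    [0, 0.03, -0.52],
    [0, 0.09, -0.52],
    [0, 0.14, -0.51],
    [0, 0.2, -0.48],
  ],
  delta_rot=[
    [-6.4, 0, 0],
    [-6.5, 0, 0],
    [-6.4, 0, 0],
    [-6.4, 0, 0],
    [-6.5, 0, 0],
  ],
)

```text
time: 16.28
tool_pos: [0.4815, 0.0801, 0.0969]
tcp_rot: [-1.039, 1.311, 1.038]
wrist_force: [-0.7, -0.2, -0.2]
width: 0.45
```

carry_out(
  offset=[
    [0, 0.26, -0.46],
    [0, 0.3, -0.43],
    [3.7, 0, 0],
    [2.6, 0, 0],
    [1.3, 0, 0],
  ],
  delta_rot=[
    [-6.4, 0, 0],
    [-6.4, 0, 0],
    [0, 0, 0],
    [0, 0, 0],
    [0, 0, 0],
  ],
)

```text
time: 16.7
tool_pos: [0.4722, 0.0723, 0.0182]
tcp_rot: [-1.199, 1.22, 1.203]
wrist_force: [-1.0, 0.5, -0.8]
width: 0.452
```

carry_out(
  offset=[
    [0.2, -0.4, 0],
    [0.2, -0.4, 0],
    [0, -0.4, 0],
    [0, -0.2, 0],
    [0, -0.2, 0],
  ],
  delta_rot=[
    [0, 0, 0],
    [0, 0, 0],
    [0, 0, 0],
    [0, 0, 0],
    [0, 0, 0],
  ],
)

```text
time: 17.12
tool_pos: [0.4927, 0.0731, 0.0184]
tcp_rot: [-1.201, 1.213, 1.198]
wrist_force: [-1.2, -0.0, 0.9]
width: 0.446
```

carry_out(
  offset=[
    [0, -0.1, 0],
    [0, -0.1, 0],
    [0, -0.05, 0],
    [0, 0, 0],
    [0, 0, 0],
  ],
  delta_rot=[
    [0, 0, 0],
    [0, 0, 0],
    [0, 0, 0],
    [0, 0, 0],
    [0, 0, 0],
  ],
)

```text
time: 17.53
tool_pos: [0.4928, 0.073, 0.017]
tcp_rot: [-1.2, 1.216, 1.201]
wrist_force: [-3.5, -0.3, 2.8]
width: 0.453
```

carry_out(
  offset=[
    [0, -0.1, 0],
    [0, 0, 0],
    [0, 0, 0],
    [0, 0, 0],
    [0, 0, 0],
  ],
  delta_rot=[
    [0, 0, 0],
    [0, 0, 0],
    [0, 0, 0],
    [0, 0, 0],
    [0, 0, 0],
  ],
)

```text
time: 17.95
tool_pos: [0.4928, 0.073, 0.0167]
tcp_rot: [-1.199, 1.217, 1.202]
wrist_force: [-6.1, -0.4, 6.1]
width: 0.449
```

carry_out(
  offset=[
    [0, 0.7, 0],
    [-3, 1.5, 0],
    [-3.5, 2, 0],
    [-3.5, 2, 0],
    [-3.5, 2, 0],
  ],
  delta_rot=[
    [0, 0, 0],
    [0, 0, 0],
    [0, 0, 0],
    [0, 0, 0],
    [0, 0, 0],
  ],
)

```text
time: 18.37
tool_pos: [0.4117, 0.0739, 0.153]
tcp_rot: [-1.2, 1.214, 1.199]
wrist_force: [0.1, -0.3, 1.0]
width: 0.447
```

```bash
cat > mag.py <<'E'
from h import *
from scipy.optimize import least_squares
YAW=-.0123; POST=np.array([.6545,.0725,.175])
def axes(s,t):
    h=s+YAW; o=np.array([-np.cos(h),-np.sin(h),0]); e=np.array([0,0,1.])
    u=np.cos(t)*o+np.sin(t)*e; w=np.cos(t)*e-np.sin(t)*o
    return o,u,np.cross(w,u),w
def fit(P,s0,t0,post=True):
    def loc(q):
        o,u,v,w=axes(q[0],q[1]); pin=POST+np.r_[q[2:4],0]+.062*o
        return (P-pin)@np.stack([u,v,w],1)
    def sel(q):
        L=loc(q);r=np.hypot(L[:,0]-.058,L[:,1])
        return ((r>.041)&(r<.052)&(abs(L[:,2]-.003)<.008)),((L[:,0]>.112)&(L[:,0]<.160)&(np.hypot(L[:,1],L[:,2])<.014))
    q=np.r_[s0,t0,0,0]
    for _ in range(5):
        a,b=sel(q)
        def f(q):
            L=loc(q);A=L[a];B=L[b]
            return np.r_[A[:,2]-.0045,np.hypot(A[:,0]-.058,A[:,1])-.0465,np.hypot(B[:,1],B[:,2])-.007,q[2:]*10/1.0]
        q=least_squares(f,q,loss='soft_l1',f_scale=.002).x
    return q,a.sum(),b.sum(),np.sqrt(np.mean(f(q)**2))
def dark(a,W):
    m=(a.max(-1)<70)&(W[...,2]>.14)&(W[...,2]<.29)&(W[...,0]>.38)&(W[...,0]<.7)&(W[...,1]>-.16)&(W[...,1]<.16)
    return W[m]
E
python3 - <<'E'
from mag import *
z=np.load('c0.npz')
A=dark(z['a'],z['W']);B=dark(z['b'],z['V'])
for P in (A,B,np.vstack([A,B])): print(fit(P,1.267,.59))
from fit2 import board
s=read_state();print(s['time'],s['tool_pos'],s['wrist_force'])
a,W=cloud('wrist');np.savez('c3.npz',a=a,W=W)
P,G=board(a,W);print(len(G),cv2.minAreaRect(G[:,:2].astype(np.float32)))
cv2.imwrite('pics/8.png',cv2.resize(a[...,::-1],(800,600)))
E
```

```text
(array([ 1.2503,  0.58  , -0.0013, -0.0026]), np.int64(201), np.int64(75), np.float64(0.0023543137449788497))
(array([ 1.2457,  0.5825, -0.0001, -0.0036]), np.int64(212), np.int64(76), np.float64(0.0024903264202802674))
(array([ 1.2509,  0.5832, -0.0011, -0.0033]), np.int64(412), np.int64(151), np.float64(0.002222937303194669))
18.3667 [0.4117 0.0739 0.153 ] [ 0.0994 -0.2944  1.0342]
1805 ((0.5340557098388672, 0.07416871190071106), (0.0813450887799263, 0.06160571053624153), 89.2943344116211)
```

View pics/8.png

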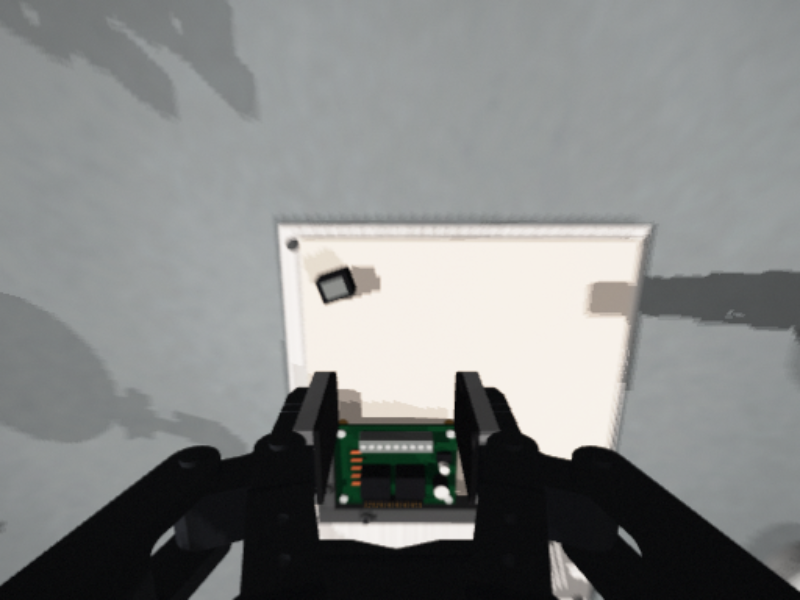

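The board is home. The fit gives its centre at (0.5341, 0.0742) and yaw -0.71°, which matches the jig, and the picture shows it at (397, 465) against both stops. Now the magnifier.

```bash
cat > grasp.py <<'E'
from p import *
from mag import *
def tool(s,t,post=POST,back=0,lean=0):
    o,u,v,w=axes(s,t); H=post+.062*o+.133*u
    R=np.stack([-w,-u,v],1)
    return H+R@[.019-back,0,0],R
E
python3 - <<'E'
from grasp import *
post=POST+[-.001,-.002,0]
pre,R=tool(1.25,.583,post,.07)
print('H',tool(1.25,.583,post,.019)[0],'pre',pre)
w1=np.array([.45,-.12,.36])
l=line(w1,R,20); rows(l+line(pre,R,5,w1,R))
E
```

```text
H [ 0.5969 -0.093   0.2482] pre [ 0.6061 -0.0665  0.2908]
offset [[-1.0, -0.21, -0.97], [-0.96, -0.31, -0.97], [-0.93, -0.42, -0.97], [-0.9, -0.53, -0.94], [-0.86, -0.63, -0.92]] rot [[5.2, 1.6, -1.1], [5.3, 1.6, -1.1], [5.2, 1.6, -1.2], [5.2, 1.6, -1.1], [5.3, 1.6, -1.1]]
offset [[-0.82, -0.73, -0.88], [-0.78, -0.82, -0.83], [-0.74, -0.91, -0.78], [-0.7, -1.0, -0.7], [-0.66, -1.06, -0.64]] rot [[5.2, 1.6, -1.1], [5.2, 1.6, -1.1], [5.3, 1.6, -1.2], [5.2, 1.6, -1.1], [5.2, 1.6, -1.1]]
offset [[-0.63, -1.14, -0.55], [-0.58, -1.19, -0.46], [-0.56, -1.24, -0.36], [-0.52, -1.28, -0.26], [-0.48, -1.31, -0.16]] rot [[5.3, 1.6, -1.1], [5.2, 1.6, -1.1], [5.3, 1.6, -1.2], [5.2, 1.6, -1.1], [5.2, 1.6, -1.1]]
offset [[-0.46, -1.33, -0.06], [-0.44, -1.33, 0.06], [-0.4, -1.34, 0.17], [-0.39, -1.32, 0.28], [-0.38, -1.3, 0.38]] rot [[5.3, 1.6, -1.1], [5.2, 1.6, -1.2], [5.2, 1.6, -1.1], [5.3, 1.6, -1.1], [5.2, 1.6, -1.1]]
offset [[0.04, 2.46, 2.6], [0.04, 2.46, 2.6], [0.04, 2.46, 2.6], [0.04, 2.46, 2.6], [0.04, 2.46, 2.6]] rot [[-0.0, 0.0, -0.0], [-0.0, 0.0, -0.0], [-0.0, 0.0, -0.0], [-0.0, 0.0, -0.0], [-0.0, 0.0, -0.0]]
```

carry_out(
  offset=[
    [-1.0, -0.21, -0.97],
    [-0.96, -0.31, -0.97],
    [-0.93, -0.42, -0.97],
    [-0.9, -0.53, -0.94],
    [-0.86, -0.63, -0.92],
  ],
  delta_rot=[
    [5.2, 1.6, -1.1],
    [5.3, 1.6, -1.1],
    [5.2, 1.6, -1.2],
    [5.2, 1.6, -1.1],
    [5.3, 1.6, -1.1],
  ],
)

```text
time: 18.83
tool_pos: [0.4227, 0.0251, 0.2028]
tcp_rot: [-0.992, 1.422, 0.714]
wrist_force: [0.5, 0.3, -0.2]
width: 0.447
```

carry_out(
  offset=[
    [-0.82, -0.73, -0.88],
    [-0.78, -0.82, -0.83],
    [-0.74, -0.91, -0.78],
    [-0.7, -1.0, -0.7],
    [-0.66, -1.06, -0.64],
  ],
  delta_rot=[
    [5.2, 1.6, -1.1],
    [5.2, 1.6, -1.1],
    [5.3, 1.6, -1.2],
    [5.2, 1.6, -1.1],
    [5.2, 1.6, -1.1],
  ],
)

```text
time: 19.25
tool_pos: [0.4324, -0.0234, 0.2524]
tcp_rot: [-0.755, 1.556, 0.233]
wrist_force: [0.2, 0.5, -0.1]
width: 0.451
```

carry_out(
  offset=[
    [-0.63, -1.14, -0.55],
    [-0.58, -1.19, -0.46],
    [-0.56, -1.24, -0.36],
    [-0.52, -1.28, -0.26],
    [-0.48, -1.31, -0.16],
  ],
  delta_rot=[
    [5.3, 1.6, -1.1],
    [5.2, 1.6, -1.1],
    [5.3, 1.6, -1.2],
    [5.2, 1.6, -1.1],
    [5.2, 1.6, -1.1],
  ],
)

```text
time: 19.67
tool_pos: [0.4423, -0.0719, 0.3021]
tcp_rot: [-0.49, 1.618, -0.247]
wrist_force: [0.1, 1.1, 0.3]
width: 0.452
```

carry_out(
  offset=[
    [-0.46, -1.33, -0.06],
    [-0.44, -1.33, 0.06],
    [-0.4, -1.34, 0.17],
    [-0.39, -1.32, 0.28],
    [-0.38, -1.3, 0.38],
  ],
  delta_rot=[
    [5.3, 1.6, -1.1],
    [5.2, 1.6, -1.2],
    [5.2, 1.6, -1.1],
    [5.3, 1.6, -1.1],
    [5.2, 1.6, -1.1],
  ],
)

```text
time: 20.08
tool_pos: [0.452, -0.1205, 0.3518]
tcp_rot: [-0.203, 1.61, -0.719]
wrist_force: [0.3, 0.8, 0.3]
width: 0.448
```

carry_out(
  offset=[
    [0.04, 2.46, 2.6],
    [0.04, 2.46, 2.6],
    [0.04, 2.46, 2.6],
    [0.04, 2.46, 2.6],
    [0.04, 2.46, 2.6],
  ],
  delta_rot=[
    [0, 0, 0],
    [0, 0, 0],
    [0, 0, 0],
    [0, 0, 0],
    [0, 0, 0],
  ],
)

```text
time: 20.5
tool_pos: [0.6089, -0.0663, 0.2797]
tcp_rot: [-0.205, 1.61, -0.715]
wrist_force: [0.3, -0.3, 0.9]
width: 0.451
```

carry_out(
  offset=[
    [0, 0, 0],
    [0, 0, 0],
    [0, 0, 0],
    [0, 0, 0],
    [0, 0, 0],
  ],
  delta_rot=[
    [0, 0, 0],
    [0, 0, 0],
    [0, 0, 0],
    [0, 0, 0],
    [0, 0, 0],
  ],
)

```text
time: 20.92
tool_pos: [0.6064, -0.0672, 0.2825]
tcp_rot: [-0.204, 1.61, -0.716]
wrist_force: [-0.3, 0.7, 0.5]
width: 0.452
```

Run:
```python
from grasp import *
s=read_state();print(s['time'],s['q'],s['tool_pos'],s['wrist_force'])
R=Ro.from_rotvec(s['tcp_rot']).as_matrix();P=np.array(s['tool_pos'])
pre,Rg=tool(1.25,.583,POST+[-.001,-.002,0],.07)
print('err cm',R.T@(pre-P)*100,np.degrees(Ro.from_matrix(R.T@Rg).as_rotvec()))
a,W=cloud('wrist');np.savez('c4.npz',a=a,W=W)
L=(W-P)@R
# handle points in tool frame
m=(a.max(-1)<90)&(L[...,0]>.02)&(L[...,0]<.08)&(abs(L[...,2])<.03)&(abs(L[...,1])<.06)
for lo in np.arange(-.05,.05,.01):
    q=L[m&(L[...,1]>lo)&(L[...,1]<lo+.01)]
    if len(q)>3: print(round(lo,2),len(q),q.min(0),np.median(q,0),q.max(0))
cv2.imwrite('pics/9.png',cv2.resize(a[...,::-1],(640,480)))
```

```text
20.9167 [ 0.1315  0.2782  1.5986 -0.5144  1.5604  0.5472] [ 0.6064 -0.0672  0.2825] [-0.3128  0.7466  0.4509]
err cm [-0.7223 -0.409  -0.0572] [ 0.1531 -0.291   0.1633]
-0.03 131 [ 0.0355 -0.0257 -0.0054] [ 0.0374 -0.0225  0.0006] [ 0.0416 -0.02    0.0074]
-0.02 286 [ 0.0351 -0.02   -0.0061] [ 0.0373 -0.0148  0.0006] [ 0.0445 -0.01    0.0073]
-0.01 294 [ 0.0349 -0.01   -0.006 ] [ 0.0375 -0.0049  0.0006] [ 0.0438 -0.0001  0.0072]
0.0 313 [ 0.0347  0.0001 -0.0059] [0.0373 0.0049 0.0006] [0.0437 0.01   0.0078]
0.01 278 [ 0.0349  0.0101 -0.0058] [0.0376 0.0145 0.0006] [0.0461 0.0186 0.007 ]
0.02 437 [ 0.0373  0.0233 -0.0224] [ 0.0392  0.0281 -0.    ] [0.0421 0.03   0.0242]
0.03 790 [ 0.0368  0.03   -0.0299] [ 0.0394  0.0333 -0.0007] [0.0424 0.04   0.03  ]
0.04 65 [ 0.0378  0.04   -0.0299] [ 0.0401  0.0414 -0.0268] [0.0417 0.0443 0.0297]
```

View pics/9.png

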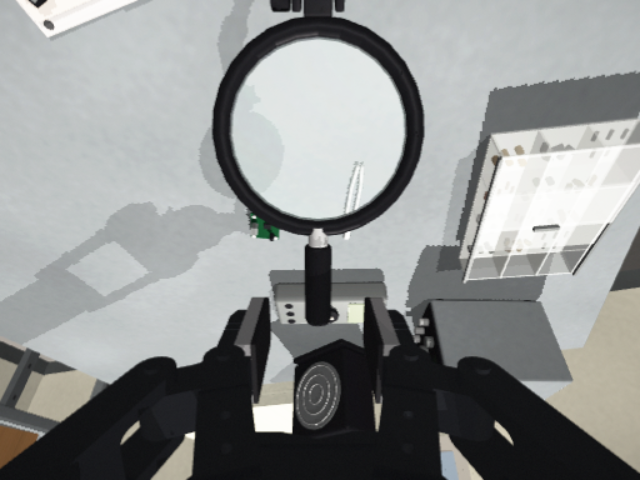

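The handle is between the fingers at (317, 285). It is parallel to the tool, 42 mm ahead, centred to 0.6 mm, and its grip centre is 3.5 mm towards -y. I'll advance and grip.

carry_out(
  offset=[
    [1.8, -0.15, 0.06],
    [1.8, -0.1, 0],
    [1.5, -0.1, 0],
    [1.0, 0, 0],
    [0, 0, 0],
  ],
  delta_rot=[
    [0, 0, 0],
    [0, 0, 0],
    [0, 0, 0],
    [0, 0, 0],
    [0, 0, 0],
  ],
)

```text
time: 21.38
tool_pos: [0.5931, -0.1026, 0.2307]
tcp_rot: [-0.205, 1.615, -0.717]
wrist_force: [-0.2, -0.1, -0.5]
width: 0.451
```

carry_out(
  offset=[
    [0, 0, 0],
    [0, 0, 0],
    [0, 0, 0],
    [0, 0, 0],
    [0, 0, 0],
  ],
  delta_rot=[
    [0, 0, 0],
    [0, 0, 0],
    [0, 0, 0],
    [0, 0, 0],
    [0, 0, 0],
  ],
  fingers=-1,
  newtons=40,
)

```text
time: 21.8
tool_pos: [0.5955, -0.1015, 0.2329]
tcp_rot: [-0.206, 1.611, -0.716]
wrist_force: [-0.9, -0.7, 2.5]
width: 0.146
```

carry_out(
  offset=[
    [0, 0, 0],
    [0, 0, 0],
    [0, 0, 0],
    [0, 0, 0],
    [0, 0, 0],
  ],
  delta_rot=[
    [0, 0, 0],
    [0, 0, 0],
    [0, 0, 0],
    [0, 0, 0],
    [0, 0, 0],
  ],
)

```text
time: 22.22
tool_pos: [0.5953, -0.1018, 0.2323]
tcp_rot: [-0.206, 1.611, -0.716]
wrist_force: [-0.1, -0.9, 3.9]
width: 0.15
```

Run:
```python
from grasp import *
s=read_state();P=np.array(s['tool_pos']);R=Ro.from_rotvec(s['tcp_rot']).as_matrix()
print(s['time'],P,s['wrist_force'],s['torque'],s['width'])
# estimate swivel, tilt from tool rotation; post from board
w,u=-R[:,0],-R[:,1]; t=np.arcsin(u[2]); sw=np.arctan2(-u[1],-u[0])-YAW
print('tilt',t,'swivel',sw)
post=np.array([.654,.0727,.175]); H=P-R@[.019,0,0]; o=axes(sw,t)[0]
print('H',H,'pred',tool(sw,t,post,.019)[0], 'pred center', post+.062*o+.133*u)
# swing: rotate about post vertical by -sw in n rows
def rotz(a): return Ro.from_rotvec([0,0,a]).as_matrix()
n=20
rows([(post+rotz(-sw*k/n)@(P-post),rotz(-sw*k/n)@R) for k in range(1,n+1)])
```

```text
22.2167 [ 0.5953 -0.1018  0.2323] [-0.0703 -0.9152  3.9312] [-0.1645 -0.0471  0.1517] 0.1498403014241988
tilt 0.5872097739073742 swivel 1.2549270761844584
H [ 0.5989 -0.0919  0.2481] pred [ 0.5983 -0.0908  0.2487] pred center [ 0.5983 -0.0908  0.2487]
offset [[-0.01, 0.03, -1.15], [-0.0, 0.02, -1.16], [-0.01, 0.03, -1.15], [-0.01, 0.02, -1.16], [-0.0, 0.03, -1.15]] rot [[3.0, 2.0, 0.0], [3.0, 2.0, 0.1], [3.0, 2.0, -0.0], [3.0, 2.0, 0.0], [3.0, 2.0, 0.0]]
offset [[-0.01, 0.03, -1.16], [-0.01, 0.02, -1.15], [-0.01, 0.03, -1.16], [-0.0, 0.02, -1.15], [-0.01, 0.03, -1.16]] rot [[3.0, 2.0, 0.1], [3.0, 1.9, -0.0], [2.9, 2.0, 0.0], [3.0, 2.0, 0.0], [3.0, 2.0, 0.1]]
offset [[-0.01, 0.03, -1.15], [-0.01, 0.03, -1.16], [-0.0, 0.02, -1.15], [-0.01, 0.03, -1.16], [-0.01, 0.03, -1.15]] rot [[3.0, 2.0, -0.0], [3.0, 2.0, 0.0], [3.0, 2.0, 0.0], [3.0, 2.0, 0.1], [3.0, 2.0, 0.0]]
offset [[-0.01, 0.02, -1.16], [-0.0, 0.03, -1.15], [-0.01, 0.02, -1.15], [-0.01, 0.03, -1.16], [-0.0, 0.03, -1.15]] rot [[3.0, 2.0, 0.0], [3.0, 2.0, 0.1], [3.0, 2.0, -0.0], [3.0, 1.9, 0.0], [3.0, 2.0, 0.0]]
```

carry_out(
  offset=[
    [0, 0.03, -1.15],
    [0, 0.02, -1.16],
    [-0.01, 0.03, -1.15],
    [-0.01, 0.02, -1.16],
    [0, 0.03, -1.15],
  ],
  delta_rot=[
    [3, 2, 0],
    [3, 2, 0],
    [3, 2, 0],
    [3, 2, 0],
    [3, 2, 0],
  ],
)

```text
time: 22.63
tool_pos: [0.544, -0.075, 0.232]
tcp_rot: [0.051, 1.662, -0.96]
wrist_force: [1.2, -0.1, 2.9]
width: 0.145
```

carry_out(
  offset=[
    [-0.01, 0.03, -1.16],
    [-0.01, 0.02, -1.15],
    [-0.01, 0.03, -1.16],
    [0, 0.02, -1.15],
    [-0.01, 0.03, -1.16],
  ],
  delta_rot=[
    [3, 2, 0],
    [3, 2, 0],
    [3, 2, 0],
    [3, 2, 0],
    [3, 2, 0],
  ],
)

```text
time: 23.05
tool_pos: [0.5039, -0.0336, 0.2318]
tcp_rot: [0.319, 1.684, -1.196]
wrist_force: [2.5, -1.3, 3.3]
width: 0.145
```

```bash
cat > re.py <<'E'
from grasp import *
import sys
post=np.array([.654,.0727,.175])
s=read_state();P=np.array(s['tool_pos']);R=Ro.from_rotvec(s['tcp_rot']).as_matrix()
w,u=-R[:,0],-R[:,1]; t=np.arcsin(u[2]); H=P-R@[.019,0,0]
d=H-post; sw=np.arctan2(-d[1],-d[0])-YAW; swR=np.arctan2(-u[1],-u[0])-YAW
tz=np.arctan2(d[2],np.hypot(d[0],d[1])-.062)
print(s['time'],P,s['wrist_force'],s['torque'],s['width'],'swivel pos/rot',sw,swR,'tilt rot/pos',t,tz,'r',np.hypot(np.hypot(d[0],d[1])-.062,d[2]))
E
cat > swing.py <<'E'
from re_ import *
E
mv(){ :; }; mv re.py state.py 2>/dev/null; cp re.py state.py; rm re.py swing.py
python3 - <<'E'
from state import *
def rotz(a): return Ro.from_rotvec([0,0,a]).as_matrix()
n=10
rows([(post+rotz(-sw*k/n)@(P-post),rotz(-sw*k/n)@R) for k in range(1,n+1)])
E
```

```text
23.05 [ 0.5039 -0.0336  0.2318] [ 2.4572 -1.3282  3.2949] [ 0.004  -0.4263  0.1349] 0.14533602232555254 swivel pos/rot 0.6296640049564863 0.62177598670002 tilt rot/pos 0.5910323372647889 0.5780720955841915 r 0.13288796204358208
offset [[-0.01, 0.02, -1.16], [-0.0, 0.03, -1.15], [-0.01, 0.02, -1.16], [-0.01, 0.02, -1.16], [-0.01, 0.03, -1.16]] rot [[3.0, 2.0, 0.0], [3.0, 2.0, 0.0], [3.0, 2.0, 0.1], [3.0, 2.0, -0.0], [3.0, 2.1, 0.0]]
offset [[-0.0, 0.02, -1.15], [-0.01, 0.02, -1.16], [-0.0, 0.03, -1.16], [-0.01, 0.02, -1.16], [-0.01, 0.02, -1.15]] rot [[3.0, 2.0, 0.0], [3.0, 2.0, 0.1], [3.0, 2.0, -0.0], [3.0, 2.0, 0.0], [3.0, 2.0, 0.0]]
```

carry_out(
  offset=[
    [-0.01, 0.02, -1.16],
    [0, 0.03, -1.15],
    [-0.01, 0.02, -1.16],
    [-0.01, 0.02, -1.16],
    [-0.01, 0.03, -1.16],
  ],
  delta_rot=[
    [3, 2, 0],
    [3, 2, 0],
    [3, 2, 0],
    [3, 2, 0],
    [3, 2, 0],
  ],
)

```text
time: 23.47
tool_pos: [0.4788, 0.0183, 0.2316]
tcp_rot: [0.6, 1.674, -1.425]
wrist_force: [2.8, -1.7, 1.5]
width: 0.151
```

carry_out(
  offset=[
    [0, 0.02, -1.15],
    [-0.01, 0.02, -1.16],
    [0, 0.03, -1.16],
    [-0.01, 0.02, -1.16],
    [-0.01, 0.02, -1.15],
  ],
  delta_rot=[
    [3, 2, 0],
    [3, 2, 0],
    [3, 2, 0],
    [3, 2, 0],
    [3, 2, 0],
  ],
)

```text
time: 23.88
tool_pos: [0.471, 0.0752, 0.2313]
tcp_rot: [0.894, 1.629, -1.645]
wrist_force: [4.5, -1.3, 0.2]
width: 0.143
```

carry_out(
  offset=[
    [0, 0, 0],
    [0, 0, 0],
    [0, 0, 0],
    [0, 0, 0],
    [0, 0, 0],
  ],
  delta_rot=[
    [0, 0, 0],
    [0, 0, 0],
    [0, 0, 0],
    [0, 0, 0],
    [0, 0, 0],
  ],
)

```text
time: 24.3
tool_pos: [0.471, 0.0748, 0.2313]
tcp_rot: [0.89, 1.631, -1.641]
wrist_force: [5.6, 1.1, -0.5]
width: 0.148
```

Run:
```python
from state import *
print(s['q'])
# combined: remaining swivel and tilt to zero over n rows
n=15; T0=tool(sw,tz,post); 
Rrel=T0[1].T@R; prel=T0[1].T@(P-T0[0]); print('rel',prel*1000)
out=[]
for k in range(1,n+1):
    p,r=tool(sw*(1-k/n),tz*(1-k/n),post); out.append((p+r@prel,r@Rrel))
rows(out)
```

```text
24.3 [0.471  0.0748 0.2313] [ 5.6079  1.0685 -0.4921] [ 0.0025 -1.1445 -0.1548] 0.1475109506952913 swivel pos/rot 0.0015297088439888643 -0.00434778721505691 tilt rot/pos 0.5917768026149502 0.5783085306250563 r 0.13187116848462208
[0.0671 0.2918 1.6799 0.0533 1.7594 1.6504]
rel [-0.0025  0.8736 -0.1694]
offset [[0.51, 0.09, 0.0], [0.5, 0.09, 0.0], [0.51, 0.09, 0.01], [0.51, 0.09, -0.0], [0.5, 0.09, 0.0]] rot [[-0.0, 0.0, 2.2], [-0.0, 0.0, 2.2], [-0.0, 0.0, 2.2], [-0.1, 0.1, 2.2], [0.0, -0.0, 2.2]]
offset [[0.51, 0.09, 0.0], [0.51, 0.09, 0.01], [0.5, 0.09, -0.0], [0.51, 0.09, -0.0], [0.51, 0.09, 0.0]] rot [[0.0, -0.0, 2.3], [-0.0, -0.0, 2.2], [-0.0, 0.0, 2.2], [-0.0, 0.0, 2.2], [-0.0, 0.0, 2.2]]
offset [[0.5, 0.09, 0.0], [0.51, 0.09, 0.0], [0.51, 0.09, 0.01], [0.5, 0.09, -0.0], [0.51, 0.09, 0.0]] rot [[-0.1, 0.0, 2.2], [0.0, 0.1, 2.2], [0.0, -0.0, 2.2], [0.0, -0.0, 2.2], [-0.0, -0.0, 2.2]]
```

carry_out(
  offset=[
    [0.51, 0.09, 0],
    [0.5, 0.09, 0],
    [0.51, 0.09, 0],
    [0.51, 0.09, 0],
    [0.5, 0.09, 0],
  ],
  delta_rot=[
    [0, 0, 2.2],
    [0, 0, 2.2],
    [0, 0, 2.2],
    [0, 0, 2.2],
    [0, 0, 2.2],
  ],
)

```text
time: 24.72
tool_pos: [0.4626, 0.075, 0.2075]
tcp_rot: [1.014, 1.494, -1.507]
wrist_force: [5.8, 1.1, 1.2]
width: 0.147
```

carry_out(
  offset=[
    [0.51, 0.09, 0],
    [0.51, 0.09, 0],
    [0.5, 0.09, 0],
    [0.51, 0.09, 0],
    [0.51, 0.09, 0],
  ],
  delta_rot=[
    [0, 0, 2.3],
    [0, 0, 2.2],
    [0, 0, 2.2],
    [0, 0, 2.2],
    [0, 0, 2.2],
  ],
)

```text
time: 25.13
tool_pos: [0.4589, 0.0752, 0.1825]
tcp_rot: [1.124, 1.353, -1.369]
wrist_force: [5.0, 0.3, 1.6]
width: 0.147
```

carry_out(
  offset=[
    [0.5, 0.09, 0],
    [0.51, 0.09, 0],
    [0.51, 0.09, 0],
    [0.5, 0.09, 0],
    [0.51, 0.09, 0],
  ],
  delta_rot=[
    [0, 0, 2.2],
    [0, 0, 2.2],
    [0, 0, 2.2],
    [0, 0, 2.2],
    [0, 0, 2.2],
  ],
)

```text
time: 25.55
tool_pos: [0.4599, 0.0752, 0.1573]
tcp_rot: [1.22, 1.212, -1.23]
wrist_force: [2.8, -0.7, 2.6]
width: 0.145
```

carry_out(
  offset=[
    [0, 0, 0],
    [0, 0, 0],
    [0, 0, 0],
    [0, 0, 0],
    [0, 0, 0],
  ],
  delta_rot=[
    [0, 0, 0],
    [0, 0, 0],
    [0, 0, 0],
    [0, 0, 0],
    [0, 0, 0],
  ],
)

```text
time: 25.97
tool_pos: [0.4598, 0.0752, 0.157]
tcp_rot: [1.219, 1.213, -1.232]
wrist_force: [5.0, -0.3, -0.0]
width: 0.146
```

```bash
cat > chk.py <<'E'
from state import *
import mag
mag.POST=post
def meas(names=('wrist','scene')):
    for n in names:
        a,W=cloud(n); D=dark(a,W)
        try:
            q,na,nb,r=fit(D,0,0); o,uu,v,ww=axes(q[0],q[1]); print(n,'swivel,tilt,dpost',q,na,nb,r,'lens',post+np.r_[q[2:],0]+.062*o+.058*uu)
        except Exception as e: print(n,e)
E
python3 - <<'E'
from chk import *
meas()
E
```

```text
25.9667 [0.4598 0.0752 0.157 ] [ 4.9728 -0.2699 -0.048 ] [-0.0321 -0.9334 -0.0942] 0.14550271057353717 swivel pos/rot -2.6786962640096973e-05 -0.006797110476628969 tilt rot/pos 0.013875583296344298 0.007754566609973787 r 0.13196710330905312
wrist swivel,tilt,dpost [-0.0071 -0.0144  0.0018 -0.0007] 10601 2660 0.00205409833787338 lens [0.5358 0.0743 0.1742]
scene swivel,tilt,dpost [ 0.0011 -0.0079  0.     -0.    ] 29 51 0.002197674578246715 lens [0.534  0.074  0.1745]
```

The lens is level to within about 1° and over (0.534–0.536, 0.074). I'll release, withdraw along the approach and re-measure.

carry_out(
  offset=[
    [0, 0, 0],
    [0, 0, 0],
    [0, 0, 0],
    [0, 0, 0],
    [0, 0, 0],
  ],
  delta_rot=[
    [0, 0, 0],
    [0, 0, 0],
    [0, 0, 0],
    [0, 0, 0],
    [0, 0, 0],
  ],
  fingers=-0.1,
)

```text
time: 26.48
tool_pos: [0.4576, 0.0752, 0.1562]
tcp_rot: [1.218, 1.216, -1.237]
wrist_force: [0.1, -0.4, -0.0]
width: 0.446
```

carry_out(
  offset=[
    [-1.0, 0, 0],
    [-2, 0, 0],
    [-2, 0, 0],
    [-2, 0, 0],
    [-1, 0, 0],
  ],
  delta_rot=[
    [0, 0, 0],
    [0, 0, 0],
    [0, 0, 0],
    [0, 0, 0],
    [0, 0, 0],
  ],
)

```text
time: 26.9
tool_pos: [0.4609, 0.075, 0.24]
tcp_rot: [1.221, 1.212, -1.233]
wrist_force: [0.2, 0.1, 0.7]
width: 0.449
```

carry_out(
  offset=[
    [0, 0, 0],
    [0, 0, 0],
    [0, 0, 0],
    [0, 0, 0],
    [0, 0, 0],
  ],
  delta_rot=[
    [0, 0, 0],
    [0, 0, 0],
    [0, 0, 0],
    [0, 0, 0],
    [0, 0, 0],
  ],
)

```text
time: 27.32
tool_pos: [0.4586, 0.0748, 0.235]
tcp_rot: [1.217, 1.217, -1.238]
wrist_force: [-0.2, 0.2, -0.8]
width: 0.449
```

Run:
```python
from chk import *
meas(('wrist','wrist','scene','top'))
a,W=cloud('wrist')
from fit2 import board
Pb,G=board(a,W);print('board',len(G),cv2.minAreaRect(G[:,:2].astype(np.float32)))
x,y,z=np.moveaxis(W,-1,0)
cv2.imwrite('pics/10.png',cv2.resize(a[...,::-1],(640,480)))
```

```text
27.3167 [0.4586 0.0748 0.235 ] [-0.2324  0.1748 -0.7964] [-0.009  -0.034   0.0009] 0.44867902132703635 swivel pos/rot 0.0018393454729640699 -0.008784934965268424 tilt rot/pos 0.02061609675010014 0.5362262719365204 r 0.15469999809946963
wrist swivel,tilt,dpost [-0.0048 -0.0152 -0.0004 -0.0002] 5970 1068 0.002112082426482596 lens [0.5337 0.0745 0.1741]
wrist swivel,tilt,dpost [-0.005  -0.0151 -0.0004 -0.0003] 5946 1076 0.0021175048731813255 lens [0.5337 0.0745 0.1741]
scene swivel,tilt,dpost [ 0.0067 -0.0084  0.0001 -0.    ] 31 36 0.0019368434528803397 lens [0.5341 0.0734 0.1745]
top swivel,tilt,dpost [ 0.0438 -0.1246 -0.0001 -0.    ] 22 0 0.002099460418281866 lens [0.5344 0.0689 0.1678]
board 0 ((0.0, 0.0), (0.0, 0.0), 0.0)
```

View pics/10.png

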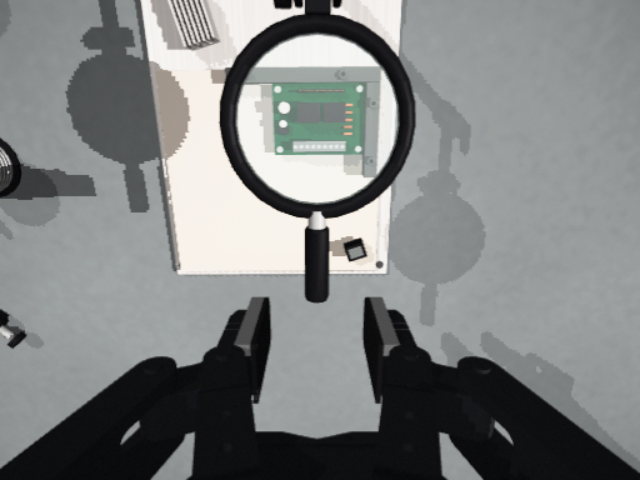

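The view through the lens shows the board at (318, 118), flush to both stops. The rim is centred around it, the handle points straight at the robot, and the heat sink and relay are in place. I'll back off and hand in.

carry_out(
  offset=[
    [-2, 0, 0],
    [-2, 0, 0],
    [-1, 0, 0],
    [0, 0, 0],
    [0, 0, 0],
  ],
  delta_rot=[
    [0, 0, 0],
    [0, 0, 0],
    [0, 0, 0],
    [0, 0, 0],
    [0, 0, 0],
  ],
)

```text
time: 27.98
tool_pos: [0.4608, 0.0747, 0.2868]
tcp_rot: [1.22, 1.214, -1.235]
wrist_force: [0.4, -0.6, -0.8]
width: 0.449
```

Run:
```python
from chk import *
meas(('wrist',)); print(finish_job())
```

```text
27.9833 [0.4608 0.0747 0.2868] [ 0.413  -0.6389 -0.8478] [-0.0309 -0.0196 -0.0346] 0.4485050072516228 swivel pos/rot 0.002139535577812936 -0.008826118400950806 tilt rot/pos 0.016555072601755736 0.7852542595377877 r 0.18504332992496167
wrist swivel,tilt,dpost [-0.0039 -0.0152 -0.0004 -0.0001] 3635 713 0.0020981312036039215 lens [0.5336 0.0745 0.1741]
the job is handed in; nothing more can be done
None
```

The board is home against both stops and the magnifier is set level over it. I let go, backed the arm clear and handed the job in at about 28 s of the 67 s allowed.

- **Board:** I pushed it with two fingers, first against the rear stop, then the side stop, then the rear stop again, with 6–8 N of contact force at each seating. The fit afterwards put its centre at (0.534, 0.074) m and yaw at -0.71°, which agrees with the jig's own -0.7°.
- **Magnifier:** I gripped the handle, swung it round and tilted it down. The last wrist-camera fit gave swivel -0.004 rad and tilt -0.015 rad, with the lens centre at (0.5336, 0.0745) m, within about 1 mm of the board's centre.
- **Surroundings:** in the last picture the heat sink and relay were in place. I did not re-measure the tools and parts further out, but the arm's path stayed away from them.

Two checks failed or disagreed:

- **Top camera:** its magnifier fit disagreed, giving tilt -0.12 rad and swivel 0.04 rad. It rested on only 22 points with none on the handle, so I disregarded it. The scene camera, also on few points, agreed with the wrist (swivel 0.007, tilt -0.008).
- **Board after release:** the colour fit found no board points once the lens was over it. My last check of the board was by eye, through the lens, and it looked flush to both stops.

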